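# Repack the battery service case

## Task

Get the battery service case ready to go out: pull the spent battery pack (black with red bands) out of the case insert and put it in the green recycling tray, then press the fresh blue pack into the emptied cutout. Also press every tool lying on the desk (pliers, dial gauge and caliper, whichever are there) into the cutout of its shape until it sits level on the bottom, and push the marker down past the sprung orange jaw of the clip on the case, so that it lies in both cradles with the jaw closed over it. Leave the mug, the mouse and the note pad where they are.

Things in the scene. Friction and masses are not known exactly. Their poses are not given: they have to be found in the camera images.
- case: open blue tool case, fixed, 208 (x) by 308 mm (y), rim 30 mm high. In it a rigid grey insert, its top 26 mm above the desk, with four cutouts 14 mm deep (yellow floor 12 mm above the desk) side by side along y in the -x part, and the marker clip on the +x part. Cutouts follow their item's outline, 1.5 mm free a side across (y), 2 mm at the ends (x). Origin: centre of the underside, z up
- cutout_pliers (a point): on the floor of the pliers' cutout, where the pliers' origin goes; axes as the case (item's x along case x, heads and jaws to case +x)
- cutout_pack (a point): on the floor of the packs' cutout, at its centre; pack x along case x, either way round. Every cutout has a sprung rubber rib in each y wall at its point, 1.5 mm inside the item's outline, crest 5 mm above the floor. An item only laid in rests about 10 mm above the floor; 8 to 20 N straight down over the point takes it to the floor, where the ribs hold it with a few newtons
- cutout_gauge (a point): on the floor of the dial gauge's cutout, where the gauge's origin goes; stem to case +x
- cutout_caliper (a point): on the floor of the caliper's cutout, where the caliper's origin goes; caliper x along case +x, y along case y
- pack_old: spent battery pack, black with two red bands, 80 x 44 x 30 mm (along its own x, y, z). Origin: centre of the underside; z up, x along the 80 mm. Either way round fits. About 150 g. Starts fully home in the cutout for packs, standing 16 mm proud of the insert; a straight pull up of about 5 to 10 N frees it
- pack_new: fresh battery pack, blue with two yellow bands, 80 x 44 x 30 mm (along its own x, y, z). Origin: centre of the underside; z up, x along the 80 mm. Either way round fits. About 150 g. Starts upright on the desk
- pliers: pliers with two red grips and a steel head, lying flat, 23 mm thick. Origin: underside, between the red grips (40 mm wide over both, y -20 to 20, x -48 to 14); solid steel, 22 mm high, fills between them from x -8 and runs to x 22; then the head, 20 mm wide and high, to x = 66. z up. About 160 g. May be absent
- gauge: dial gauge lying flat: aluminium housing 48 (x) by 44 (y) by 28 mm high with a round white dial on top, and a steel stem 14 mm wide and 14 mm high running from x = 24 to x = 68. Origin: centre of the underside of the housing; z up. About 160 g. May be absent
- caliper: small digital caliper lying flat: black slider block 40 (x) by 28 (y) by 24 mm high with a green display, steel beam 14 mm wide and 12 mm high from x = -50 to 70, and jaws 12 mm high across it from x = 44 to 70, y = -34 to 18. Origin: centre of the underside of the slider block; z up. About 150 g. May be absent
- marker: white six-sided marker with a green cap, 140 mm long (its x), 12 mm across flats, 14 mm across corners, lying on the desk. Origin: middle of its axis. About 30 g; either way round fits the clip
- clip (a point): centre of the seated marker, 38 mm above the desk (12 mm above the insert), midway between two fork cradles 16 mm long at +-38 mm along case y; the marker lies along case y; between the cradles is room for fingers. Each cradle has a fixed prong on its case +x side (7.5 mm from the centre line, up to 13 mm above it) and a jaw prong on its -x side; enter straight down
- jaw (a joint): angle of the sprung orange jaw, hinged along case y 9.5 mm to the -x side of the clip's centre line and 10 mm below it; 0 = closed (two rounded heads overhang the marker by about 4 mm, 9.5 mm above the centre line), positive = open towards case -x. A marker pushed straight down with 5 to 15 N swings it open about 0.15 rad; it then snaps back
- tray: green open recycling tray fixed to the desk, 130 (x) by 100 (y) by 25 mm high, walls and floor 4 to 5 mm. Origin: centre of the underside
- mug: white mug, 76 mm wide, 80 mm high; bystander. Origin: centre of the underside
- mouse: black computer mouse, 110 x 60 x 33 mm; bystander. Origin: centre of the underside
- notes: yellow note pad block, 76 x 76 x 30 mm; bystander. Origin: centre of the underside

How it is judged:
By the outcome, as a careful person would: the job done as asked, in the order asked, and still so for the second after the job is handed in, with the robot touching nothing.
Of pliers, gauge, caliper only 2 to 3 are there at a start; the rules pass over those that are not, and their reading is None.
At some moment in a run one of pack_new, pliers, gauge, caliper, marker may be knocked a few centimetres aside while the robot is not near it.
Once in a run the grip may slacken for a moment while it holds something.
It also fails if it takes over 210 s, if anything falls off the work surface, if the arm or the gripper's body presses on something with over 40 N, if the wrist force passes 120 N, or if a joint passes its speed limit or range.

## Robot

A 6-joint arm with a two-finger parallel gripper is mounted at the origin on the work surface. World frame = base frame: x ahead of the robot, y to its left, z up, the work surface at z = 0. Lengths are in mm, angles in rad, forces in N, time in s.
With the tool pointing down it reaches from about 400 to 925 mm from the base axis. Payload 12.5 kg.
Tool frame: the origin (TCP) lies at the very end of the fingers, on their centre line; the grasp point (between the pads) lies 19 mm behind it; z points along the fingers, y is the line along which they close (so a half turn about z gives the same grasp; the last joint's range is limited). The gripper opens to 95 mm and grips with 3 to 60 N. Pads are 20 mm wide; open, the fingers measure 119 mm over their backs; the gripper's body (75 mm by 180 mm) begins 59 mm behind the grasp point.
Start: joints at [1.035, 0.491, 1.559, -0, 1.092, -0.106], TCP at [260.417, 568.181, 214.661] pointing down, gripper open.
Joint ranges: [-3.1, 3.1], [-0.84, 2.19], [0.05, 2.79], [-1.13, 4.28], [0.06, 2.93], [-2.69, 2.69]. Speed limits (rad/s): [2.22, 2.22, 2.79, 3.14, 3.14, 3.14].

## Interface

Orientations are given as [roll, pitch, yaw] about the fixed x, y, z axes, in that order (R = Rz(yaw) Ry(pitch) Rx(roll)).
In Python, from cell import env gives the robot as it stands.
- The arm moves only by the shell command python3 steer.py 'ROWS'. ROWS is a JSON list of rows, 1 to 5 of them, each of 5 numbers: dx, dy, dz in mm, then a turn about the tool's z in rad, then the opening from 0.0 (shut) to 1.0 (fully open); each row is the pose to reach, as a shift and turn from the pose commanded when the command began, along the tool's axes at that moment; what a row does not reach only later rows make up. A row lasts 1/12 s, in which the tool goes at most 41.7 mm and 0.125 rad, less where a joint would pass 70% of its speed; a pose out of reach is approached as far as the arm can. The fingers move at their own pace and stop on an object; the grip force is fixed at half the most. Time passes only in rows, so rows that do not move let the fingers close. It prints the time, the measured TCP pose, the force, the opening and the grip force at its end.
- env.state(): the state, without advancing time (a new reading comes with each control period).
- env.read_camera(name): name is "side" or "top" or "wrist"; returns (picture, depth): 420x560x3 uint8, red, green, blue; 420x560 float32, mm along the optical axis (not along the pixel's ray), 0 where there is no reading.
- env.camera_info(name): a dict with "vertical_fov" (degrees; the focal length in pixels is half the picture's height over the tangent of half this angle, whatever the lens; pixels are square), "cx", "cy" (the principal point, pixels), "origin" and "attitude" of the camera in the world. Camera axes: x right, y down, z forward; pixel columns grow to the right and rows downward; lengths in mm; the calibration is good to about 2 mm. A picture is of the moment at which its call begins: read the wrist's pose just before it. camera_info takes no time and is no camera call; for the wrist camera it gives the pose at the moment of the call.
- env.job_done(): hands the job in; it is judged then, once.
The state is a dict: "t": time; "joints": joint angles; "qvel": joint speeds; "tau": joint torques, N m; "eef_pos": TCP position; "tcp_rot": TCP orientation; "ft_force": force on the tool from outside, world axes, zero at the start; "moment": the same for the moment, N m; "opening": opening from 0.0 (shut) to 1.0 (fully open); "grip_force": force on a finger pad.
Only numpy, scipy, OpenCV 4.12 (cv2) and the standard library are available. Lean on these libraries where they do the work, as an engineer would, in place of code of your own. Each camera call takes 0.05 s, during which the arm holds its last target. There are 200 camera calls.

## Working session

There is one attempt and no reset: what is moved stays moved. The work goes in short steps, Python scripts to look and compute and a shell command to move; the robot and the scene stay as the last step left them, time stands still between calls to the robot, and variables do not carry over. Pictures are saved under pics/ and viewed, at most 14 in all, crops included, and the job is handed in when it is done.

```bash
ls; mkdir -p pics; python3 - <<'E'
from cell import env
import cv2
print(env.state())
for n in("top","side","wrist"):
    p,d=env.read_camera(n); cv2.imwrite(f"pics/{n}0.png",p[:,:,::-1]); i=env.camera_info(n); print(n,i)
    import numpy as np; np.save(f"pics/{n}0.npy",d)
E
```

```text
cell.py
pics
steer.py
{'t': 0.0, 'joints': array([ 1.03540112e+00,  4.91547848e-01,  1.55945748e+00, -5.68372745e-06,
        1.09169423e+00, -1.05613773e-01]), 'qvel': array([ 1.25767010e-03, -2.90242587e-04,  5.97648061e-05, -9.00629704e-04,
       -8.54810281e-04, -5.54438218e-04]), 'tau': array([-8.34674938e-04, -6.12654376e+01, -2.58170432e+01,  6.91474811e-02,
        4.82810126e-02, -6.56812222e-05]), 'eef_pos': array([260.28186636, 567.95235522, 214.06625766]), 'tcp_rot': array([-3.14049138e+00, -1.11675281e-04,  2.71181378e+00]), 'ft_force': array([-0.56665617, -0.12874152, -0.22446914]), 'moment': array([ 0.03401869,  0.0086387 , -0.02249441]), 'grip_force': 0.0, 'opening': 1.0034643856717986}
top {'vertical_fov': 46.04136590340675, 'cx': 279.7116497247422, 'cy': 207.6329533209469, 'origin': array([ 224.71741388,  -12.05751605, 1542.93841623]), 'attitude': array([-2.93886145e+00,  2.24402537e-04, -1.47804382e+00])}
side {'vertical_fov': 50.2774753087385, 'cx': 286.48302804887066, 'cy': 213.27300783302712, 'origin': array([ 128.57346749, -818.34290945,  653.25956808]), 'attitude': array([-2.12835022,  0.01613442, -0.47867909])}
wrist {'vertical_fov': 63.92624488470061, 'cx': 277.69103468494797, 'cy': 210.31938971859122, 'origin': array([183.4918279 , 603.15346817, 384.20531502]), 'attitude': array([2.83869938e+00, 1.80820870e-03, 1.14120406e+00])}
```
View pics/top0.png

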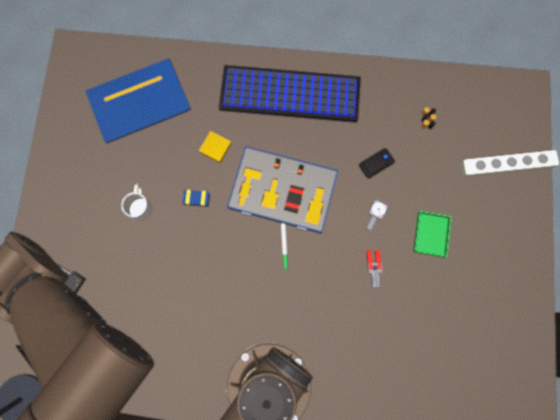

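View pics/side0.png

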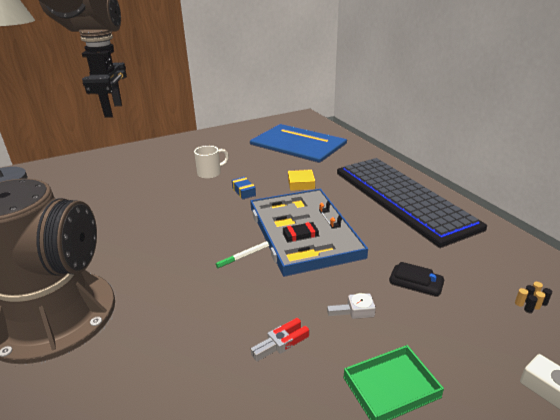

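Top: case around (283,188), fresh pack (196,198), marker (284,245), pliers (375,268), gauge (378,210), tray (433,234), no caliper on the desk. The side view agrees. Now I'll convert pixels to positions and check the lens model against the desk plane.

```bash
cat > h.py <<'E'
import numpy as np, cv2, sys
from scipy.spatial.transform import Rotation as Ro
from cell import env
def rays(i,uv):
    f=210/np.tan(np.radians(i["vertical_fov"]/2)); uv=np.atleast_2d(np.asarray(uv,float))
    return np.c_[(uv[:,0]-i["cx"])/f,(uv[:,1]-i["cy"])/f,np.ones(len(uv))]
def world(i,uv,d): return rays(i,uv)*np.reshape(d,(-1,1))@Ro.from_euler("xyz",i["attitude"]).as_matrix().T+i["origin"]
def plane(i,uv,z):
    r=rays(i,uv)@Ro.from_euler("xyz",i["attitude"]).as_matrix().T
    return i["origin"]+r*((z-i["origin"][2])/r[:,2])[:,None]
def cloud(i,d):
    v,u=np.mgrid[:420,:560]; return world(i,np.c_[u.ravel(),v.ravel()],d.ravel()).reshape(420,560,3)
def snap(n,name):
    i=env.camera_info(n); p,d=env.read_camera(n); cv2.imwrite(f"pics/{name}.png",p[:,:,::-1]); np.savez(f"pics/{name}.npz",d=d,p=p,**i)
    return i,p,d
def load(name):
    z=np.load(f"pics/{name}.npz"); return {k:(z[k] if z[k].ndim else float(z[k])) for k in z.files if k not in "dp"},z["p"],z["d"]
def rel(pos,yaw=None):
    s=env.state(); R=Ro.from_euler("xyz",s["tcp_rot"]).as_matrix(); a=(np.asarray(pos)-s["eef_pos"])@R
    y=s["tcp_rot"][2]; t=0 if yaw is None else -((yaw-y+np.pi/2)%np.pi-np.pi/2)
    print("at",s["eef_pos"].round(1),"yaw",y.round(3),"j6",s["joints"][5].round(2),"move",a.round(1),"turn",round(t,3))
E
python3 - <<'E'
from h import *
for n in("top","side","wrist"):
    i=env.camera_info(n); d=np.load(f"pics/{n}0.npy"); c=cloud(i,d); z=c[...,2]
    print(n,(d==0).sum()); print(z[10::50,10::60].round(0))
i=env.camera_info("top"); c=cloud(i,np.load("pics/top0.npy"))
for k,(u,v) in dict(case=(283,188),old=(295,199),new=(196,198),marker=(284,235),cap=(285,260),pl=(375,258),plhead=(376,282),g=(378,210),stem=(373,223),tray=(433,234),notes=(215,146),mouse=(377,163),mug=(134,205)).items(): print(k,c[v,u].round(0))
E
```

```text
top 914
[[-759. -752. -767. -768. -756. -759. -752. -759. -750. -747.]
 [-750.   -3.   -5.   -4.    4.    2.   -3. -748. -755. -736.]
 [-749.    0.   21.    1.   21.   19.    6.   31.   -1.   -3.]
 [-753.    4.   -0.    3.   30.    0.   37.   -5.   36.   43.]
 [-748.    1.    7.   -3.   22.   15.   31.   -0.    2.    2.]
 [ 527.   -9.   -0.   -1.   -1.   -3.   22.    1.   -8.   -4.]
 [ 588.  669.   -4.   -2.   -5.   -7.   -3.   -1.   -0.   -2.]
 [  -3.  757.  763.   -1.   15.   -5.    1.   -1.   -1.   -4.]
 [  18.  772.   -1.   -7.  279.   -4.    2.    4.    8.   -1.]]
side 970
[[ 503.  510.  374.  251.  218.  184.  210.  271.  315.  351.]
 [ 217.  189.  160.  -56. -111. -171. -111.    5.   87.  151.]
 [   9.  -35.  -80. -129. -482.   -3. -470. -289. -158.  -65.]
 [-518.   -0.   -1.   -1.   -2.    3.   31. -604. -425. -287.]
 [ 280.  258.   -1.   -3.    0.   25.    1.   30. -697. -527.]
 [ 197.  183.   -0.   -1.    2.   31.    0.    1.   -1.   -2.]
 [ 653.   49.   -0.   -2.   -1.   -0.   23.    0.    1.    1.]
 [   9.   -0.    0.   -1.   -2.   -1.   25.   -0.    2.   -2.]
 [  -0.    
[... 231 characters left out ...]
.   -0.   -0. -748.]
 [  -0.    0.   -0.   -0.    0.   -2.    0.   -0.    0. -752.]
 [   2.    1.    1.   -0.   -0.   -0.    0.    0.   -0. -751.]
 [   1.   -0.    1.  218.   -0.    1.  228.    0.   -1.    0.]
 [ 309.  310.  276.   -0.   -0.   -0.    0.  275.  309.  310.]
 [ 316.  316.  293.    1.    7.   -1.    0.  296.  316.  316.]
 [ 330.  331.  331.  332.  332.  331.  332.  331.  331.  331.]]
case [600.  13.  24.]
old [563. -28.  44.]
new [540. 281.  34.]
marker [452.  -4.  13.]
cap [374. -14.  16.]
pl [ 407. -292.    8.]
plhead [ 333. -298.   13.]
g [ 556. -290.   26.]
stem [ 517. -280.    8.]
tray [ 500. -471.    3.]
notes [717. 243.  28.]
mouse [ 706. -277.   34.]
mug [505. 479.   8.]
```

View pics/wrist0.png

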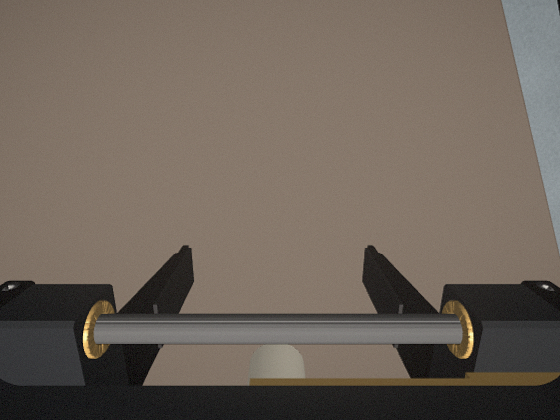

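The wrist view shows bare desk, the fingers at rows 245-400, and the desk edge at right. Depth gives the desk within 1 mm. Next, over the case.

```bash
python3 - <<'E'
from h import *
i=env.camera_info("top"); a=plane(i,[(245,150),(337,172),(230,207),(325,230)],30); print(a.round(0)); d=a[0]-a[1]; cy=np.arctan2(d[1],d[0])-np.pi/2; print("caseyaw",cy)
rel([600,13,230],cy)
E
```

```text
[[ 712.  145.   30.]
 [ 666. -153.   30.]
 [ 522.  172.   30.]
 [ 477. -129.   30.]]
caseyaw -0.15158041312624748
at [260.3 568.  214.2] yaw 2.712 j6 -0.11 move [-540.1 -363.   -15.5] turn -0.278
```

```bash

python3 steer.py '[[-40,-27,-1,0,1],[-80,-54,-2,0,1],[-120,-80,-3,0,1],[-150,-101,-4,0,1],[-180,-121,-5,0,1]]'
python3 steer.py '[[-36,-24,-1,0,1],[-72,-48,-2,0,1],[-108,-72,-3,0,1],[-144,-97,-4,0,1],[-180,-121,-5,0,1]]'
python3 steer.py '[[-36,-24,-1,0,1],[-72,-48,-2,0,1],[-108,-72,-3,0,1],[-144,-97,-4,0,1],[-180,-121,-5,0,1]]'
python3 steer.py '[[0,0,0,-0.1,1],[0,0,0,-0.2,1],[0,0,0,-0.278,1],[0,0,0,-0.278,1],[0,0,0,-0.278,1]]'
python3 - <<'E'
from h import *
s=env.state(); print(s["qvel"].round(3))
rel([600,13,230]); snap("wrist","w1")
E
```

```text
t: 0.57
eef_pos: [369.5, 388.8, 219.3]
tcp_rot: [-3.141, -0.0, 2.712]
ft_force: [0.3, -0.0, -0.0]
opening: 0.998
grip_force: 0.0
t: 0.98
eef_pos: [478.4, 210.9, 224.2]
tcp_rot: [-3.142, -0.0, 2.712]
ft_force: [0.8, 1.3, 0.2]
opening: 1.004
grip_force: 0.0
t: 1.4
eef_pos: [587.1, 33.1, 229.0]
tcp_rot: [3.142, -0.0, 2.712]
ft_force: [0.6, 0.9, 0.2]
opening: 1.0
grip_force: 0.0
t: 1.82
eef_pos: [586.4, 35.2, 228.8]
tcp_rot: [3.142, -0.0, 2.987]
ft_force: [0.4, 0.1, -0.3]
opening: 0.999
grip_force: 0.0
[ 0.006 -0.005 -0.001 -0.002  0.001  0.019]
at [586.4  35.2 228.8] yaw 2.987 j6 -1.47 move [-16.8 -19.9  -1.2] turn 0
```

View pics/w1.png

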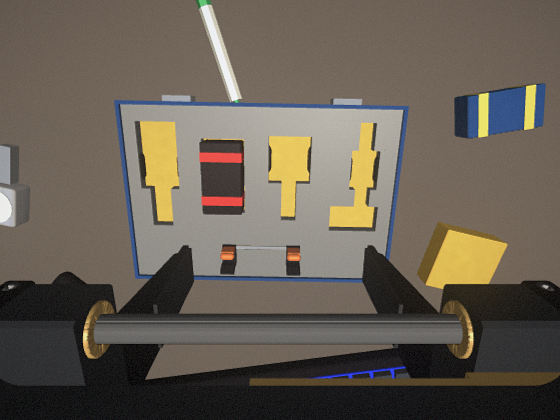

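The case spans columns 115-408 and rows 100-280. Left to right the cutouts are pliers, pack (old pack at 222,176), gauge and caliper (empty, no caliper present). The clip jaws are at (228,254) and (293,256), the fresh pack at (500,110), and the marker from (203,0) to (238,102). Now I'll fit the poses.

```bash
cat >> h.py <<'E'
def rect(P,k=""):
    (c,s,a)=cv2.minAreaRect(P[:,:2].astype(np.float32)); 
    if s[0]<s[1]: s=s[::-1]; a+=90
    a=np.radians((a+90)%180-90); print(k,"c",np.round(c,1),"size",np.round(s,1),"longaxis",round(a,3),"z",np.percentile(P[:,2],[5,50,95]).round(1),len(P)); return np.array(c),a
def colour(p): 
    h=cv2.cvtColor(p,cv2.COLOR_RGB2HSV); return h[...,0].astype(int),h[...,1].astype(int),h[...,2].astype(int)
def box(u0,v0,u1,v1):
    m=np.zeros((420,560),bool); m[v0:v1,u0:u1]=1; return m
def big(m):
    n,l,s,_=cv2.connectedComponentsWithStats(m.astype(np.uint8)); return l==1+np.argmax(s[1:,4])
E
python3 - <<'E'
from h import *
i,p,d=load("w1"); c=cloud(i,d); H,S,V=colour(p); z=c[...,2]
blue=(H>100)&(H<125)&(S>120)&box(100,80,430,285)
rect(c[big(blue)&(z>25)&(z<36)],"case rim")
yel=(H>18)&(H<32)&(S>150)
for k,b in dict(pl=(130,110,190,230),ga=(260,125,320,225),ca=(325,115,385,235)).items(): rect(c[big(yel&box(*b))&(z<17)],k+" floor")
m=box(195,130,250,222)&(z>38)&(z<46); rect(c[big(m)],"old top")
m=box(440,70,560,150)&(z>26)&(z<34); rect(c[big(m)],"new top")
g=box(120,110,400,240)&(S<60)&(z>20)&(z<30); print("insert z",np.median(z[g]))
org=box(215,240,310,275)&(H<16)&(S>150); rect(c[org&(z>30)],"jaw")
E
```

```text
case rim c [600.2  13. ] size [308.2 208.1] longaxis 1.398 z [28.6 30.  31.3] 2019
pl floor c [556.3 -98.2] size [116.1  38.7] longaxis -0.177 z [10.9 12.2 13.4] 2559
ga floor c [584.1  47.7] size [93.3 45.8] longaxis -0.173 z [10.8 12.  13.3] 1055
ca floor c [595.9 125.4] size [123.6  51.3] longaxis -0.198 z [10.7 11.9 13.2] 1540
old top c [569.  -25.1] size [80.  44.7] longaxis -0.172 z [40.7 42.1 43.4] 2977
new top c [545.5 283.2] size [80.6 44.6] longaxis -1.557 z [28.2 29.7 31.1] 3344
insert z 26.010097926667527
jaw c [587.7   3.3] size [170.1  88.3] longaxis -0.007 z [34.1 48.5 51.8] 272
```

Every size and height matches the text: rim 30.0, insert 26.0, floors 12, old pack top 42, fresh pack top 30. Now I'll get the cutout outlines at insert level and move above the spent pack for a second view.

```bash
cat >> h.py <<'E'
def holes(i,p,d):
    c=cloud(i,d); z=c[...,2]; H,S,V=colour(p)
    n,l,s,_=cv2.connectedComponentsWithStats(((z<23)&(z>8)&(d>0)).astype(np.uint8)); v,u=np.mgrid[:420,:560]
    for k in range(1,n):
        if s[k,4]>700:
            m=l==k; P=plane(i,np.c_[u[m],v[m]],26); (q,w,a)=cv2.minAreaRect(P[:,:2].astype(np.float32))
            if 45<max(w)<140: rect(P,"hole px %d %d"%(s[k,0]+s[k,2]/2,s[k,1]+s[k,3]/2))
E
python3 - <<'E'
from h import *
holes(*load("w1")); rel([569,-25.1,120],-0.173)
E
```

```text
hole px 219 51 c [443.5  -2.7] size [101.   12.5] longaxis 0.159 z [26. 26. 26.] 1150
hole px 157 173 c [556.3 -95.7] size [117.2  42.3] longaxis -0.174 z [26. 26. 26.] 3168
hole px 354 177 c [594.6 122.4] size [123.  54.] longaxis -0.179 z [26. 26. 26.] 2762
hole px 290 178 c [583.3  47.3] size [95.  46.6] longaxis -0.176 z [26. 26. 26.] 2443
hole px 14 185 c [ 543.4 -263.1] size [95.  27.8] longaxis -0.099 z [26. 26. 26.] 962
at [586.4  35.3 228.9] yaw 2.987 j6 -1.47 move [  7.9 -62.4 108.9] turn 0.019
```

```bash

python3 steer.py '[[2,-15,27,0.01,0.7],[4,-30,54,0.02,0.65],[6,-46,80,0.02,0.65],[8,-62,100,0.02,0.65],[8,-62,109,0.02,0.65]]'
python3 steer.py '[[0,0,0,0,0.65],[0,0,0,0,0.65]]'
python3 - <<'E'
from h import *
i,p,d=snap("wrist","w2"); c=cloud(i,d); z=c[...,2]
holes(i,p,d)
m=(z>38)&(z<46)&(np.hypot(c[...,0]-569,c[...,1]+25)<60); rect(c[big(m)],"old top")
rel([569,-25.1,28],-0.174)
E
```

```text
t: 2.28
eef_pos: [567.7, -26.3, 117.6]
tcp_rot: [-3.141, -0.003, 2.966]
ft_force: [0.2, 0.1, 0.7]
opening: 0.704
grip_force: 0.0
t: 2.45
eef_pos: [569.7, -24.4, 120.4]
tcp_rot: [3.141, 0.0, 2.969]
ft_force: [0.2, 0.3, 0.7]
opening: 0.654
grip_force: 0.0
hole px 277 55 c [453.5  -3.9] size [78.6 11.6] longaxis 0.15 z [26. 26. 26.] 1690
hole px 456 207 c [594.3 122. ] size [122.2  53.5] longaxis -0.173 z [26. 26. 26.] 4801
hole px 187 207 c [555.6 -95.4] size [116.1  42.3] longaxis -0.174 z [26. 26. 26.] 5599
hole px 370 211 c [582.7  47.4] size [94.2 46.3] longaxis -0.172 z [26. 26. 26.] 4377
old top c [568.4 -24.9] size [79.7 44.7] longaxis -0.177 z [40.8 42.  43.2] 5458
at [570.  -24.2 121. ] yaw 2.97 j6 -1.56 move [ 1.  -1.1 93. ] turn 0.002
```

The two views agree within 0.7 mm. Descend, grip, pull straight up.

```bash

python3 steer.py '[[1,-1,40,0,0.65],[1,-1,70,0,0.65],[1,-1,85,0,0.65],[1,-1,92,0,0.65],[1,-1,92,0,0.65]]'
python3 steer.py '[[0,0,0,0,0.3],[0,0,0,0,0.3],[0,0,0,0,0.3],[0,0,0,0,0.3],[0,0,0,0,0.3]]'
python3 steer.py '[[0,0,-3,0,0.3],[0,0,-8,0,0.3],[0,0,-14,0,0.3],[0,0,-24,0,0.3],[0,0,-40,0,0.3]]'
python3 steer.py '[[0,0,-30,0,0.3],[0,0,-60,0,0.3],[0,0,-60,0,0.3]]'
python3 - <<'E'
from h import *
i=env.camera_info("top"); 
p,d=env.read_camera("top"); c=cloud(i,d); H,S,V=colour(p); m=(H>50)&(H<75)&(S>120)&box(400,200,470,270)
rect(c[big(m)&(c[...,2]>15)],"tray"); rel([500,-471,90])
E
```

```text
t: 2.92
eef_pos: [568.3, -25.0, 27.8]
tcp_rot: [3.141, -0.0, 2.97]
ft_force: [0.3, 0.0, 0.0]
opening: 0.652
grip_force: 0.0
t: 3.33
eef_pos: [568.8, -25.5, 29.4]
tcp_rot: [3.141, 0.002, 2.97]
ft_force: [-0.3, 3.0, 8.0]
opening: 0.458
grip_force: 30.0
t: 3.75
eef_pos: [567.5, -25.8, 68.2]
tcp_rot: [-3.141, -0.002, 2.97]
ft_force: [0.2, 1.1, -1.3]
opening: 0.459
grip_force: 30.0
t: 4.0
eef_pos: [570.1, -26.2, 133.9]
tcp_rot: [-3.141, 0.008, 2.97]
ft_force: [0.7, -0.7, -0.9]
opening: 0.461
grip_force: 30.0
tray c [ 497.6 -461.9] size [129.5 100.2] longaxis -0.089 z [16.7 22.8 28.7] 229
at [569.3 -26.1 131.5] yaw 2.97 j6 -1.56 move [  -7.6 -450.2   41.6] turn 0
```

```bash

python3 steer.py '[[0,-35,0,0,0.3],[-1,-72,0,0,0.3],[-2,-110,0,0,0.3],[-3,-145,0,0,0.3],[-3,-180,0,0,0.3]]'
python3 steer.py '[[0,-36,0,0,0.3],[-1,-72,0,0,0.3],[-2,-108,0,0,0.3],[-3,-144,0,0,0.3],[-3,-175,0,0,0.3]]'
python3 steer.py '[[0,-36,0,0,0.3],[0,-66,0,-0.05,0.3],[0,-82,0,-0.085,0.3],[0,-82,0,-0.085,0.3],[0,-82,0,-0.085,0.3]]'
python3 - <<'E'
from h import *
i,p,d=snap("wrist","w3"); c=cloud(i,d); z=c[...,2]; H,S,V=colour(p)
m=(H>50)&(H<75)&(S>120)&(z>21)&(z<29); rect(c[big(m)],"tray")
m=(z>70)&(z<135)&(d>0);print(np.percentile(z[m],[5,50,95]))
rel([497.6,-462,24],-.089)
E
```

```text
t: 4.47
eef_pos: [539.3, -205.1, 127.5]
tcp_rot: [3.141, -0.001, 2.97]
ft_force: [1.4, 0.1, -1.4]
opening: 0.459
grip_force: 30.0
t: 4.88
eef_pos: [512.2, -378.6, 127.3]
tcp_rot: [3.141, -0.001, 2.969]
ft_force: [0.5, 1.3, -1.5]
opening: 0.461
grip_force: 30.0
t: 5.3
eef_pos: [498.4, -457.5, 126.9]
tcp_rot: [3.14, -0.001, 3.053]
ft_force: [-0.3, 0.8, -2.5]
opening: 0.461
grip_force: 30.0
tray c [ 491.5 -464. ] size [112.4  99.4] longaxis -0.082 z [23.  24.7 26. ] 1164
[112.7912858  125.55450698 134.21136897]
at [ 498.8 -456.6  127.1] yaw 3.054 j6 -2.32 move [  0.6  -5.6 103.1] turn 0.001
```

View pics/w3.png

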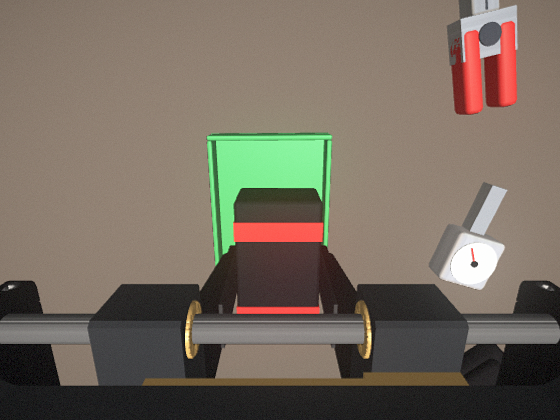

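The spent pack is held over the tray (tray columns 208-330). Pliers are at (485,60) and the gauge at (470,250). Lower and release.

```bash

python3 steer.py '[[0,-3,35,0,0.3],[0,-7,70,0,0.3],[0,-7,90,0,0.3],[0,-7,99,0,0.3],[0,-7,102,0,0.3]]'
python3 steer.py '[[0,0,0,0,0.3],[0,0,0,0,0.5],[0,0,0,0,0.58],[0,0,0,0,0.58],[0,0,0,0,0.58]]'
python3 steer.py '[[0,0,-20,0,0.58],[0,0,-55,0,0.7],[0,0,-95,0,1],[0,0,-135,0,1],[0,0,-175,0,1]]'
python3 - <<'E'
from h import *
i,p,d=snap("wrist","w4"); c=cloud(i,d); z=c[...,2]
m=(z>28)&(z<40)&(abs(c[...,0]-498)<60)&(abs(c[...,1]+463)<45); rect(c[big(m)],"old")
it,pt,dt=snap("top","t4"); H,S,V=colour(pt); ct=cloud(it,dt); zt=ct[...,2]
rect(ct[big((zt>18)&(zt<40)&box(175,185,220,212))],"new top cam")
rect(ct[big((H>100)&(H<125)&(S>100)&box(175,180,220,215))],"new")
E
```

```text
t: 5.77
eef_pos: [498.6, -462.6, 24.3]
tcp_rot: [3.139, -0.002, 3.055]
ft_force: [-0.6, 0.1, -0.5]
opening: 0.456
grip_force: 30.0
t: 6.18
eef_pos: [499.0, -464.5, 27.2]
tcp_rot: [-3.14, 0.001, 3.055]
ft_force: [0.2, 0.7, 0.7]
opening: 0.576
grip_force: 0.0
t: 6.6
eef_pos: [498.5, -464.0, 203.5]
tcp_rot: [-3.141, 0.0, 3.055]
ft_force: [0.5, -0.5, -0.5]
opening: 0.807
grip_force: 0.0
old c [ 498.7 -464.9] size [79.3 44. ] longaxis -0.087 z [32.6 34.1 35.3] 3159
new top cam c [543.5 285.4] size [81.4 45.6] longaxis -1.546 z [22.8 28.9 35. ] 367
new c [386.2 153.4] size [460.3  45. ] longaxis 0.7 z [22.7 29.2 35.3] 132
```

View pics/w4.png

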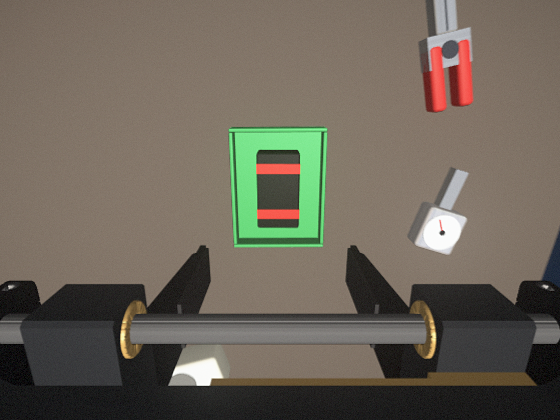

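The spent pack lies flat in the tray (about 277,188, top at 34 mm). Pliers are at (448,60) and the gauge at (440,225). Next the fresh pack.

```bash

python3 steer.py '[[1,38,0,0,1],[2,76,0,0,1],[3,113,0,0,1],[4,150,0,0,1],[5,187,0,0,1]]'
python3 steer.py '[[1,38,0,0,1],[2,76,0,0,1],[3,113,0,0,1],[4,150,0,0,1],[5,187,0,0,1]]'
python3 steer.py '[[1,38,0,0,1],[2,76,0,0,1],[3,113,0,0,1],[4,150,0,0,1],[5,187,0,0,1]]'
python3 steer.py '[[1,38,10,0,1],[2,76,20,0,1],[3,113,30,0,1],[4,150,40,0,1],[5,187,50,0,1]]'
python3 steer.py '[[0,0,0,0.12,0.8],[0,0,0,0.24,0.7],[0,0,0,0.36,0.7],[0,0,0,0.48,0.7],[0,0,0,0.6,0.7]]'
python3 steer.py '[[0,0,0,0.12,0.7],[0,0,0,0.24,0.7],[0,0,0,0.36,0.7],[0,0,0,0.48,0.7],[0,0,0,0.6,0.7]]'
python3 steer.py '[[0,0,0,0.12,0.7],[0,0,0,0.24,0.7],[0,0,0,0.27,0.7],[0,0,0,0.27,0.7],[0,0,0,0.27,0.7]]'
python3 - <<'E'
from h import *
i,p,d=snap("wrist","w5"); c=cloud(i,d); z=c[...,2]
m=(z>26)&(z<34)&(np.hypot(c[...,0]-545,c[...,1]-284)<90); q,a=rect(c[big(m)],"new")
rel([*q,16.5],a)
E
```

```text
t: 7.12
eef_pos: [509.6, -275.9, 201.1]
tcp_rot: [-3.141, 0.0, 3.054]
ft_force: [0.7, 0.8, -0.3]
opening: 0.999
grip_force: 0.0
t: 7.53
eef_pos: [520.9, -89.1, 201.2]
tcp_rot: [-3.142, 0.001, 3.055]
ft_force: [0.8, -0.5, -1.1]
opening: 1.0
grip_force: 0.0
t: 7.95
eef_pos: [532.1, 97.8, 201.3]
tcp_rot: [3.141, 0.001, 3.055]
ft_force: [0.7, -0.4, 1.0]
opening: 0.999
grip_force: 0.0
t: 8.37
eef_pos: [543.3, 284.6, 150.7]
tcp_rot: [3.141, 0.001, 3.055]
ft_force: [-0.2, 1.1, 0.7]
opening: 1.0
grip_force: 0.0
t: 8.78
eef_pos: [543.5, 282.8, 151.0]
tcp_rot: [3.141, 0.0, 2.449]
ft_force: [0.3, -0.7, -0.5]
opening: 0.721
grip_force: 0.0
t: 9.2
eef_pos: [543.6, 282.6, 151.1]
tcp_rot: [3.141, -0.0, 1.849]
ft_force: [0.4, 0.5, 0.4]
opening: 0.701
grip_force: 0.0
t: 9.62
eef_pos: [543.6, 282.6, 151.1]
tcp_rot: [3.141, -0.0, 1.586]
ft_force: [-0.1, -0.4, 0.3]
opening: 0.702
grip_force: 0.0
new c [545.5 284.2] size [79.8 44.2] longaxis -1.558 z [28.8 30.1 31.3] 4179
at [543.6 282.6 151.1] yaw 1.586 j6 0.36 move [  1.5   1.9 134.6] turn 0.003
```

```bash

python3 steer.py '[[1,2,40,0,0.7],[1,2,80,0,0.7],[1,2,110,0,0.7],[1,2,128,0,0.7],[1,2,134,0,0.7]]'
python3 steer.py '[[0,0,0,0,0.3],[0,0,0,0,0.3],[0,0,0,0,0.3],[0,0,0,0,0.3],[0,0,0,0,0.3]]'
python3 steer.py '[[0,0,-15,0,0.3],[0,0,-50,0,0.3],[0,0,-85,0,0.3],[0,0,-110,0,0.3],[0,0,-110,0,0.3]]'
python3 steer.py '[[0,0,0,-0.12,0.3],[0,0,0,-0.24,0.3],[0,0,0,-0.36,0.3],[0,0,0,-0.48,0.3],[0,0,0,-0.6,0.3]]'
python3 steer.py '[[0,0,0,-0.12,0.3],[0,0,0,-0.24,0.3],[0,0,0,-0.36,0.3],[0,0,0,-0.48,0.3],[0,0,0,-0.6,0.3]]'
python3 steer.py '[[0,0,0,-0.12,0.3],[0,0,0,-0.183,0.3],[0,0,0,-0.183,0.3],[0,0,0,-0.183,0.3],[0,0,0,-0.183,0.3]]'
python3 - <<'E'
from h import *
print(env.state()["grip_force"],env.state()["opening"]);rel([568.6,-25,120],-.174)
E
```

```text
t: 10.08
eef_pos: [544.3, 283.1, 14.0]
tcp_rot: [-3.138, 0.001, 1.586]
ft_force: [0.3, 0.3, 0.2]
opening: 0.7
grip_force: 0.0
t: 10.5
eef_pos: [546.2, 284.0, 18.5]
tcp_rot: [3.139, -0.001, 1.585]
ft_force: [-0.6, -0.8, 6.3]
opening: 0.458
grip_force: 30.0
t: 10.92
eef_pos: [547.5, 284.6, 132.8]
tcp_rot: [3.134, -0.003, 1.585]
ft_force: [0.4, 0.2, -1.8]
opening: 0.458
grip_force: 30.0
t: 11.33
eef_pos: [545.3, 283.6, 126.6]
tcp_rot: [-3.141, -0.0, 2.191]
ft_force: [-0.7, -0.5, -3.0]
opening: 0.454
grip_force: 30.0
t: 11.75
eef_pos: [545.3, 283.6, 126.6]
tcp_rot: [-3.141, -0.0, 2.791]
ft_force: [-0.7, -0.2, -2.1]
opening: 0.456
grip_force: 30.0
t: 12.17
eef_pos: [545.5, 283.7, 126.8]
tcp_rot: [-3.142, -0.0, 2.965]
ft_force: [0.7, 0.2, -1.9]
opening: 0.462
grip_force: 30.0
29.998732209205627 0.4619101147316315
at [545.5 283.7 126.8] yaw 2.965 j6 -1.02 move [ -76.9 -299.8    6.8] turn -0.002
```

```bash

python3 steer.py '[[-9,-36,0,0,0.3],[-18,-72,0,0,0.3],[-27,-108,0,0,0.3],[-36,-143,0,0,0.3],[-43,-175,0,0,0.3]]'
python3 steer.py '[[-9,-36,0,0,0.3],[-18,-72,0,0,0.3],[-27,-108,7,0,0.3],[-34,-125,7,-0.004,0.3],[-34,-125,7,-0.004,0.3]]'
python3 steer.py '[[0,0,0,0,0.3],[0,0,0,0,0.3],[0,0,0,0,0.3]]'
python3 - <<'E'
from h import *
i,p,d=snap("wrist","w6"); c=cloud(i,d); z=c[...,2]
print(env.state()["grip_force"]);rel([568.6,-25,120],-.174)
holes(i,p,d)
m=(z>120)&(z<145)&(np.hypot(c[...,0]-550,c[...,1]+25)<60); rect(c[big(m)],"held top")
E
```

```text
t: 12.58
eef_pos: [557.7, 102.0, 127.0]
tcp_rot: [3.142, 0.0, 2.966]
ft_force: [1.5, -0.3, -1.8]
opening: 0.46
grip_force: 30.0
t: 13.0
eef_pos: [570.1, -28.7, 119.8]
tcp_rot: [-3.141, 0.0, 2.966]
ft_force: [-0.4, -0.4, -2.0]
opening: 0.461
grip_force: 3.0
t: 13.25
eef_pos: [569.4, -24.0, 120.1]
tcp_rot: [3.141, -0.0, 2.972]
ft_force: [-0.5, 0.4, -1.9]
opening: 0.461
grip_force: 30.0
29.996599853038788
at [569.5 -23.9 120.1] yaw 2.973 j6 -1.56 move [ 0.7 -1.2  0.1] turn 0.005
hole px 278 56 c [454.   -4.1] size [76.3 26.6] longaxis -0.063 z [26. 26. 26.] 1758
hole px 455 208 c [594.2 121.9] size [122.2  53.6] longaxis -0.169 z [26. 26. 26.] 4791
hole px 187 207 c [556.  -95.4] size [116.9  42.2] longaxis -0.174 z [26. 26. 26.] 5785
hole px 369 212 c [582.9  47.4] size [94.4 46.4] longaxis -0.174 z [26. 26. 26.] 4400
hole px 277 174 c [537.5 -19.5] size [46.5 19.3] longaxis 1.402 z [26. 26. 26.] 1460
hole px 74 365 c [ 681.7 -233.6] size [57.4 31.1] longaxis 0.492 z [26. 26. 26.] 789
held top c [560.8 -22.8] size [66.3 59.5] longaxis -0.154 z [128.4 131.4 133.6] 11008
```

View pics/w6.png

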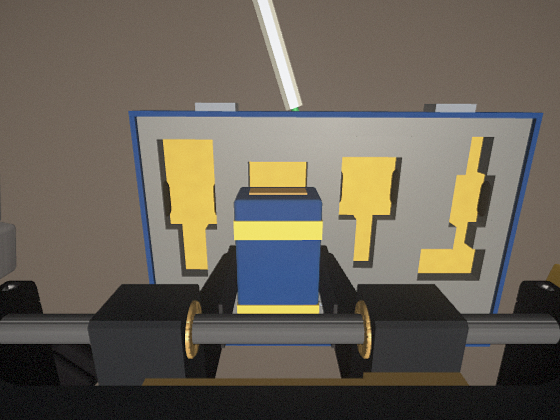

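The grip slackened briefly at t=13, but the pack is still held. Now I'll check where it sits in the fingers.

```bash
python3 - <<'E'
from h import *
i,p,d=load("w6"); c=cloud(i,d); H,S,V=colour(p)
m=box(225,180,335,320)&(c[...,2]>128)&(c[...,2]<135)&(S>100)
t=np.array([569.5,-23.9]); a=-.17; R=np.array([[np.cos(a),-np.sin(a)],[np.sin(a),np.cos(a)]])
q=(c[m][:,:2]-t)@R; print("x",np.percentile(q[:,0],[.5,2,50,98,99.5]).round(1))
for x0 in(-40,-30,-20,-10,0):
    s=q[(q[:,0]>x0)&(q[:,0]<x0+8)]; 
    if len(s)>20: print(x0,np.percentile(s[:,1],[1,99]).round(1),np.median(c[m][(q[:,0]>x0)&(q[:,0]<x0+8)][:,2]).round(1))
E
```

```text
x [-40.1 -39.4 -10.5  22.3  23.5]
-40 [-21.4  20.5] 131.2
-30 [-22.3  21.2] 131.6
-20 [-21.8  20.6] 131.3
-10 [-21.6  20.7] 131.3
0 [-21.8  21. ] 131.4
```

```bash

python3 steer.py '[[0.5,-0.8,35,0,0.3],[0.5,-0.8,60,0.003,0.3],[0.5,-0.8,72,0.003,0.3],[0.5,-0.8,76,0.003,0.3],[0.5,-0.8,76,0.003,0.3]]'
python3 steer.py '[[0,0,2,0,0.3],[0,0,4,0,0.3],[0,0,6,0,0.3],[0,0,8,0,0.3]]'
python3 steer.py '[[0,0,2,0,0.3],[0,0,4,0,0.3],[0,0,5,0,0.3],[0,0,5,0,0.3]]'
python3 -c "from h import *; rel([568.6,-25,30.6],-.174)"
```

```text
t: 13.72
eef_pos: [568.6, -25.0, 43.3]
tcp_rot: [3.141, -0.001, 2.97]
ft_force: [-0.1, -0.2, -2.1]
opening: 0.462
grip_force: 30.0
t: 14.05
eef_pos: [570.0, -25.4, 37.6]
tcp_rot: [3.141, 0.003, 2.969]
ft_force: [-0.2, 2.6, 9.0]
opening: 0.459
grip_force: 30.0
t: 14.38
eef_pos: [569.8, -25.7, 31.8]
tcp_rot: [3.141, 0.002, 2.969]
ft_force: [2.9, 2.7, 4.2]
opening: 0.462
grip_force: 30.0
at [569.8 -25.7  31.8] yaw 2.969 j6 -1.56 move [1.3 0.5 1.2] turn 0.001
```

```bash

python3 steer.py '[[0,0,1,0,0.3],[0,0,2,0,0.3],[0,0,3,0,0.3],[0,0,3,0,0.3]]'
python3 steer.py '[[0,0,0,0,0.55],[0,0,0,0,0.6],[0,0,0,0,0.6],[0,0,0,0,0.6]]'
python3 steer.py '[[0,0,-30,0,0.6],[0,0,-65,0,0.6],[0,0,-95,0,0.6],[0,0,-95,0,0.6],[0,0,-95,0,0.6]]'
python3 - <<'E'
from h import *
i,p,d=snap("wrist","w7"); c=cloud(i,d); z=c[...,2]
m=(z>37)&(z<55)&(np.hypot(c[...,0]-569,c[...,1]+25)<60); m=big(m); rect(c[m],"new")
A=np.c_[c[m][:,:2]-[569,-25],np.ones(m.sum())]; print("tilt",np.linalg.lstsq(A,c[m][:,2],rcond=None)[0].round(4))
E
```

```text
t: 14.72
eef_pos: [569.8, -25.9, 30.5]
tcp_rot: [3.141, 0.003, 2.969]
ft_force: [-4.3, 1.8, 31.2]
opening: 0.46
grip_force: 30.0
t: 15.05
eef_pos: [568.6, -25.8, 27.7]
tcp_rot: [-3.142, -0.001, 2.969]
ft_force: [-0.2, 0.1, 0.1]
opening: 0.596
grip_force: 0.0
t: 15.47
eef_pos: [569.4, -25.9, 124.1]
tcp_rot: [3.142, 0.003, 2.969]
ft_force: [-0.7, 0.1, -0.3]
opening: 0.599
grip_force: 0.0
new c [569.3 -25.6] size [80.2 44.4] longaxis -0.168 z [40.8 42.  43.2] 5364
tilt [ 3.60000e-03 -1.80000e-03  4.20155e+01]
```

The fresh pack is fully home, top at 42.0 mm and level. Now look at the gauge and pliers.

```bash

python3 steer.py '[[-6,-40,-20,0,1],[-12,-80,-40,0,1],[-18,-120,-60,0,1],[-20,-150,-70,0,1],[-20,-150,-70,0,1]]'
python3 steer.py '[[-3,-35,0,0,1],[-6,-70,0,0,1],[-12,-92,0,0,1],[-12,-92,0,0,1],[-12,-92,0,0,1]]'
python3 - <<'E'
from h import *
i,p,d=snap("wrist","w8"); c=cloud(i,d); z=c[...,2]; H,S,V=colour(p)
n,l,s,_=cv2.connectedComponentsWithStats(((z>5)&(z<45)&(d>0)&box(0,0,560,290)).astype(np.uint8))
for k in range(1,n):
    if s[k,4]>500: rect(c[l==k],"px %s"%s[k,:4])
E
```

```text
t: 15.93
eef_pos: [562.9, -182.8, 193.9]
tcp_rot: [-3.14, 0.002, 2.965]
ft_force: [0.1, 0.4, -0.2]
opening: 0.894
grip_force: 0.0
t: 16.35
eef_pos: [558.2, -270.1, 190.9]
tcp_rot: [3.14, -0.003, 2.967]
ft_force: [-0.9, 0.4, 0.2]
opening: 1.002
grip_force: 0.0
px [196   0  65  72] c [ 402.1 -287.8] size [61.8 40. ] longaxis 0.14 z [16.3 22.5 24. ] 2503
px [392   0 168 279] c [556.2 -46.5] size [274.8 179.2] longaxis -0.164 z [11.  25.8 41.9] 33132
px [ 10  98 137 136] c [ 500.6 -464.8] size [130.2 101.7] longaxis -0.082 z [ 6.9 25.  35.1] 9678
px [235 130  49  93] c [ 540.9 -283.2] size [92.2 43.9] longaxis -0.379 z [13.3 28.  30. ] 2595
```

View pics/w8.png

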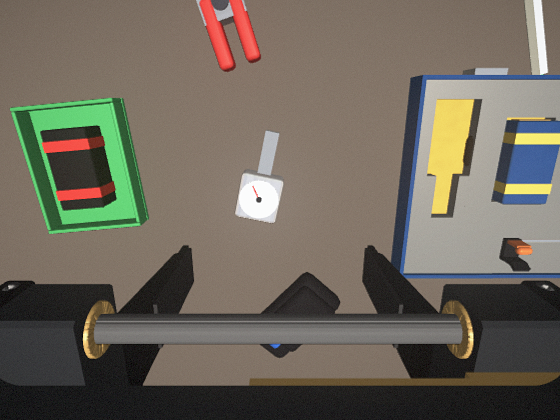

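The gauge is at (258,195), stem towards (270,140), i.e. pointing at the robot. Pliers are at (230,35) with the head up-image. The tray and case are as expected.

```bash
python3 - <<'E'
from h import *
i,p,d=load("w8"); c=cloud(i,d); z=c[...,2]; g=box(225,120,295,230)
rect(c[big(g&(z>24)&(z<32))],"housing"); q,a=rect(c[big(g&(z>6)&(z<32))],"all"); rect(c[big(g&(z>9)&(z<18))],"stem")
o=q+22*np.array([np.cos(a),np.sin(a)]); print(o); rel([*o,17.5],a)
E
```

```text
housing c [ 561.1 -291.2] size [48.1 43.9] longaxis -0.381 z [25.7 28.6 30.2] 1870
all c [ 540.9 -283.2] size [92.2 43.9] longaxis -0.379 z [13.3 28.  30. ] 2586
stem c [ 519.  -274.4] size [45.  40.3] longaxis -0.379 z [12.7 14.  15.4] 642
[ 561.38103233 -291.30413176]
at [ 558.3 -269.2  191.2] yaw 2.968 j6 -1.95 move [ -7.3 -21.5 173.7] turn 0.206
```

```bash

python3 steer.py '[[-3,-10,35,0.1,0.7],[-7,-21,75,0.206,0.7],[-7,-21,100,0.206,0.7],[-7,-21,100,0.206,0.7]]'
python3 - <<'E'
from h import *
i,p,d=snap("wrist","w9"); c=cloud(i,d); z=c[...,2]; m=(z>24)&(z<33)&(np.hypot(c[...,0]-561,c[...,1]+291)<50)
q,a=rect(c[big(m)],"housing"); rel([*q,17.5],-.38)
E
```

```text
t: 16.73
eef_pos: [560.0, -289.0, 87.4]
tcp_rot: [3.14, -0.009, 2.763]
ft_force: [-1.1, 0.3, -0.3]
opening: 0.775
grip_force: 0.0
housing c [ 560.5 -290.8] size [47.5 43.8] longaxis -0.382 z [25.8 28.6 30. ] 3603
at [ 561.1 -289.6   90.5] yaw 2.764 j6 -1.77 move [-0.3 -1.5 73. ] turn 0.003
```

```bash

python3 steer.py '[[0,-1,35,0,0.7],[0,-1,58,0,0.65],[0,-1,70,0,0.65],[0,-1,73,0,0.65],[0,-1,73,0,0.65]]'
python3 steer.py '[[0,0,0,0,0.3],[0,0,0,0,0.3],[0,0,0,0,0.3],[0,0,0,0,0.3],[0,0,0,0,0.3]]'
python3 steer.py '[[0,0,-15,0,0.3],[0,0,-50,0,0.3],[0,0,-85,0,0.3],[0,0,-105,0,0.3],[0,0,-105,0,0.3]]'
python3 steer.py '[[0,0,0,0.12,0.3],[0,0,0,0.24,0.3],[0,0,0,0.36,0.3],[0,0,0,0.48,0.3],[0,0,0,0.6,0.3]]'
python3 steer.py '[[0,0,0,0.12,0.3],[0,0,0,0.24,0.3],[0,0,0,0.36,0.3],[0,0,0,0.48,0.3],[0,0,0,0.6,0.3]]'
python3 steer.py '[[0,0,0,0.12,0.3],[0,0,0,0.24,0.3],[0,0,0,0.36,0.3],[0,0,0,0.48,0.3],[0,0,0,0.6,0.3]]'
python3 steer.py '[[0,0,0,0.12,0.3],[0,0,0,0.24,0.3],[0,0,0,0.36,0.3],[0,0,0,0.48,0.3],[0,0,0,0.6,0.3]]'
python3 steer.py '[[0,0,0,0.12,0.3],[0,0,0,0.24,0.3],[0,0,0,0.36,0.3],[0,0,0,0.48,0.3],[0,0,0,0.537,0.3]]'
python3 - <<'E'
from h import *
print(env.state()["grip_force"],env.state()["opening"]);rel([561.4,51.1,120],-.174)
E
```

```text
t: 17.2
eef_pos: [562.3, -292.2, 20.8]
tcp_rot: [3.142, 0.0, 2.764]
ft_force: [0.3, -0.2, 0.2]
opening: 0.652
grip_force: 0.0
t: 17.62
eef_pos: [562.3, -292.6, 21.2]
tcp_rot: [-3.142, 0.002, 2.763]
ft_force: [0.2, 2.0, 8.6]
opening: 0.458
grip_force: 30.0
t: 18.03
eef_pos: [563.2, -293.5, 129.8]
tcp_rot: [-3.14, 0.007, 2.763]
ft_force: [0.7, -0.3, -1.5]
opening: 0.459
grip_force: 30.0
t: 18.45
eef_pos: [561.2, -292.3, 123.9]
tcp_rot: [-3.141, -0.001, 2.157]
ft_force: [-0.7, 0.4, -2.2]
opening: 0.458
grip_force: 30.0
t: 18.87
eef_pos: [561.3, -292.3, 123.8]
tcp_rot: [-3.14, -0.001, 1.557]
ft_force: [-0.2, -0.9, -1.9]
opening: 0.46
grip_force: 30.0
t: 19.28
eef_pos: [561.3, -292.3, 123.8]
tcp_rot: [-3.14, 0.0, 0.957]
ft_force: [-0.4, -0.2, -1.9]
opening: 0.462
grip_force: 30.0
t: 19.7
eef_pos: [561.3, -292.3, 123.8]
tcp_rot: [-3.14, 0.001, 0.357]
ft_force: [0.6, -0.6, -2.5]
opening: 0.459
grip_force: 30.0
t: 20.12
eef_pos: [561.2, -292.3, 123.8]
tcp_rot: [-3.141, 0.002, -0.181]
ft_force: [0.1, 0.0, -1.9]
opening: 0.46
grip_force: 30.0
29.97562140226364 0.45955418652348756
at [ 561.2 -292.3  123.8] yaw -0.181 j6 1.17 move [ -61.7 -337.8    4.1] turn -0.007
```

```bash

python3 steer.py '[[-7,-35,0,0,0.3],[-14,-70,0,0,0.3],[-21,-105,0,0,0.3],[-28,-140,0,0,0.3],[-35,-175,0,0,0.3]]'
python3 steer.py '[[-7,-35,0,0,0.3],[-14,-70,0,0,0.3],[-21,-105,0,0,0.3],[-25,-140,0,0,0.3],[-27,-163,4,-0.007,0.3]]'
python3 steer.py '[[0,0,0,0,0.3],[0,0,0,0,0.3],[0,0,0,0,0.3],[0,0,0,0,0.3]]'
python3 - <<'E'
from h import *
i,p,d=snap("wrist","w10"); c=cloud(i,d); z=c[...,2];rel([561.4,51.1,120],-.174); print(env.state()["grip_force"])
holes(i,p,d)
s=env.state(); t=s["eef_pos"][:2]; a=s["tcp_rot"][2]; R=np.array([[np.cos(a),-np.sin(a)],[np.sin(a),np.cos(a)]])
q=(c[...,:2]-t)@R; g=box(200,150,360,300)
for lo,hi,x0,x1 in((122,134,0,22),(109,121,26,66)):
    m=g&(z>lo)&(z<hi)&(q[...,0]>x0)&(q[...,0]<x1)&(abs(q[...,1])<30); print(m.sum(),"x",np.percentile(q[m][:,0],[1,99]).round(1),"y",np.percentile(q[m][:,1],[1,99]).round(1),"z",np.median(z[m]))
E
```

```text
t: 20.53
eef_pos: [556.8, -112.5, 124.0]
tcp_rot: [-3.141, 0.001, -0.175]
ft_force: [1.2, 0.3, -2.6]
opening: 0.455
grip_force: 30.0
t: 20.95
eef_pos: [558.6, 53.9, 120.7]
tcp_rot: [-3.141, 0.0, -0.166]
ft_force: [0.6, -0.1, -2.3]
opening: 0.458
grip_force: 30.0
t: 21.28
eef_pos: [559.1, 50.2, 120.7]
tcp_rot: [3.141, 0.001, -0.168]
ft_force: [0.4, 0.2, -2.1]
opening: 0.458
grip_force: 30.0
at [559.2  50.1 120.8] yaw -0.169 j6 1.71 move [ 2.  -1.4  0.8] turn 0.005
29.976325929164886
hole px 36 57 c [702.5 203. ] size [74.2 11.6] longaxis -0.387 z [26. 26. 26.] 1453
hole px 176 181 c [594.9 122.6] size [122.4  54.3] longaxis -0.173 z [26. 26. 26.] 5803
hole px 451 183 c [556.6 -95. ] size [116.3  41.7] longaxis -0.174 z [26. 26. 26.] 5726
hole px 266 167 c [598.4  55.2] size [74.7 21. ] longaxis -0.422 z [26. 26. 26.] 888
3466 x [ 0.2 21.8] y [-25.1  24.6] z 128.17535491131878
1845 x [26.  62.3] y [-12.7  15.9] z 113.414698487398
```

View pics/w10.png

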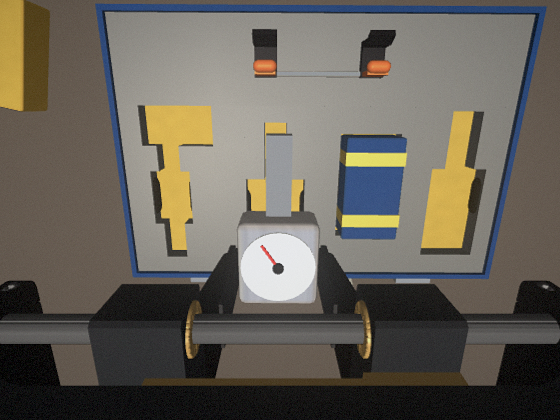

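The gauge is held level over its cutout, stem at (279,175) pointing to case +x, cutout stem at (276,128). Check the stem and front-edge offsets.

```bash
python3 - <<'E'
from h import *
i,p,d=load("w10"); c=cloud(i,d); z=c[...,2]
t=np.array([559.2,50.1]);a=-.169; R=np.array([[np.cos(a),-np.sin(a)],[np.sin(a),np.cos(a)]])
q=(c[...,:2]-t)@R
m=big(box(258,120,300,212)&(z>105)&(z<119)); q1=q[m]; print("stem",np.percentile(q1[:,0],[.5,99.5]).round(1),np.median(z[m]))
for x0 in(30,40,50,58):
    s=q1[(q1[:,0]>x0)&(q1[:,0]<x0+6)][:,1]; print(x0,np.percentile(s,[2,98]).round(1))
m=big(box(235,200,325,230)&(z>124)&(z<133)); print("housing front",np.percentile(q[m][:,0],[50,98,99.5]).round(1))
E
```

```text
stem [28.8 70. ] 113.3648430129087
30 [-7.1  6.1]
40 [-7.5  6. ]
50 [-7.4  5.9]
58 [-7.3  5.8]
housing front [24.5 26.  26.3]
```

```bash

python3 steer.py '[[0,-2.2,35,0,0.3],[0,-2.2,60,0,0.3],[0,-2.2,70,0,0.3],[0,-2.2,73,0,0.3],[0,-2.2,73,0,0.3]]'
python3 -c "
from h import *; rel([559.6,52.3,42])
i,p,d=snap('wrist','w11')"
python3 steer.py '[[0,0,2,0,0.3],[0,0,4,0,0.3],[0,0,6,0,0.3],[0,0,8,0,0.3],[0,0,8,0,0.3]]'

```

```text
t: 21.75
eef_pos: [559.7, 52.7, 47.8]
tcp_rot: [3.142, 0.001, -0.168]
ft_force: [-0.5, 0.0, -1.5]
opening: 0.457
grip_force: 30.0
at [559.7  52.7  47.8] yaw -0.168 j6 1.72 move [-0.   0.4  5.8] turn 0
t: 22.22
eef_pos: [560.2, 53.1, 40.7]
tcp_rot: [-3.141, -0.002, -0.167]
ft_force: [0.7, -1.2, 0.9]
opening: 0.462
grip_force: 30.0
```

View pics/w11.png

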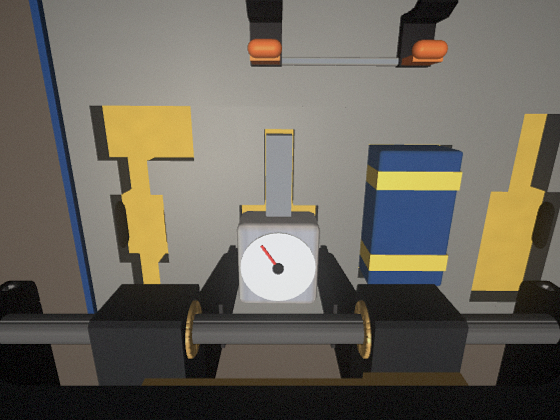

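The stem (265-292) is centred in its cutout (264-294). Resting on the ribs now, so press on down.

```bash

python3 steer.py '[[0,0,2,0,0.3],[0,0,4,0,0.3],[0,0,6,0,0.3],[0,0,8,0,0.3],[0,0,8,0,0.3]]'
python3 steer.py '[[0,0,1,0,0.3],[0,0,2,0,0.3],[0,0,3,0,0.3],[0,0,3,0,0.3]]'

```

```text
t: 22.63
eef_pos: [560.4, 53.2, 33.0]
tcp_rot: [-3.141, -0.002, -0.167]
ft_force: [-1.4, -1.8, 13.3]
opening: 0.46
grip_force: 30.0
t: 22.97
eef_pos: [561.0, 53.1, 32.0]
tcp_rot: [-3.141, -0.004, -0.167]
ft_force: [-5.6, -3.5, 37.1]
opening: 0.464
grip_force: 30.0
```

```bash

python3 steer.py '[[0,0,-2,0,0.58],[0,0,-2,0,0.58],[0,0,-2,0,0.58],[0,0,-2,0,0.58]]'
python3 steer.py '[[0,0,-30,0,0.58],[0,0,-65,0,0.6],[0,0,-95,0,0.6],[0,0,-95,0,0.6],[0,0,-95,0,0.6]]'
python3 - <<'E'
from h import *
i,p,d=snap("wrist","w12"); c=cloud(i,d); z=c[...,2]; H,S,V=colour(p)
def fit(m,k):
    rect(c[m],k); A=np.c_[c[m][:,:2]-c[m][:,:2].mean(0),np.ones(m.sum())]; print("  tilt",np.linalg.lstsq(A,c[m][:,2],rcond=None)[0].round(4))
r=np.hypot(c[...,0]-561.5,c[...,1]-51.4)
fit(big((z>34)&(z<52)&(r<35)),"gauge"); fit(big((z>37)&(z<50)&(np.hypot(c[...,0]-569,c[...,1]+25)<48)),"pack")
it,pt,dt=snap("top","t12"); ct=cloud(it,dt); Ht,St,Vt=colour(pt)
rect(ct[big(((Ht<8)|(Ht>172))&(St>120)&box(350,240,400,280))],"pliers grips top cam")
E
```

```text
t: 23.3
eef_pos: [559.4, 53.4, 30.6]
tcp_rot: [-3.142, 0.001, -0.167]
ft_force: [0.2, 0.4, -0.4]
opening: 0.574
grip_force: 0.0
t: 23.72
eef_pos: [560.1, 53.4, 127.0]
tcp_rot: [-3.141, -0.002, -0.167]
ft_force: [-0.1, 0.6, -0.3]
opening: 0.597
grip_force: 0.0
gauge c [562.5  51.6] size [47.5 43.9] longaxis -0.177 z [37.4 40.5 42. ] 3048
  tilt [-1.9600e-02  4.0000e-04  4.0213e+01]
pack c [569.8 -25.2] size [79.2 44.9] longaxis -0.17 z [40.7 42.  43.2] 5691
  tilt [-3.70000e-03 -1.05000e-02  4.19739e+01]
pliers grips top cam c [ 309.3 -159.5] size [335.9  52.2] longaxis -0.896 z [ 3.1 21.2 26.9] 96
```

```bash

python3 steer.py '[[-5,36,-30,0,1],[-15,72,-60,0,1],[-25,108,-63,0,1],[-35,144,-63,0,1],[-45,180,-63,0,1]]'
python3 steer.py '[[-10,36,0,0,1],[-20,72,0,0,1],[-32,108,0,0,1],[-44,144,0,0,1],[-56,180,0,0,1]]'
python3 steer.py '[[0,0,0,-0.1,1],[0,0,0,-0.2,0.8],[0,0,0,-0.3,0.7],[0,0,0,-0.307,0.7],[0,0,0,-0.307,0.7]]'
python3 - <<'E'
from h import *
i,p,d=snap("wrist","w13"); c=cloud(i,d); z=c[...,2]; H,S,V=colour(p)
q,a=rect(c[big((z>5)&(z<30)&(np.hypot(c[...,0]-380,c[...,1]+288)<130)&(d>0))],"all")
m=((H<8)|(H>172))&(S>120)&(z>8)&(z<30)&(np.hypot(c[...,0]-400,c[...,1]+288)<100); g,b=rect(c[m],"grips")
rel([*(g-17*np.array([np.cos(b),np.sin(b)])),17],b)
E
```

```text
t: 24.23
eef_pos: [484.1, -118.0, 188.3]
tcp_rot: [-3.141, 0.001, -0.167]
ft_force: [1.2, -0.8, -0.1]
opening: 0.893
grip_force: 0.0
t: 24.65
eef_pos: [398.6, -286.0, 187.5]
tcp_rot: [-3.14, 0.002, -0.167]
ft_force: [1.0, -0.7, -0.9]
opening: 1.003
grip_force: 0.0
t: 25.07
eef_pos: [399.9, -284.6, 187.8]
tcp_rot: [-3.14, 0.001, 0.137]
ft_force: [-0.1, -0.4, 0.8]
opening: 0.778
grip_force: 0.0
all c [ 375.5 -291. ] size [114.6  39.9] longaxis 0.137 z [18.3 22.  23.8] 2878
grips c [ 402.5 -287.2] size [60.4 39.6] longaxis 0.125 z [19.1 22.5 23.9] 1442
at [ 400.  -284.6  188.1] yaw 0.137 j6 0.68 move [-14.7   2.9 171.1] turn 0.011
```

View pics/w13.png

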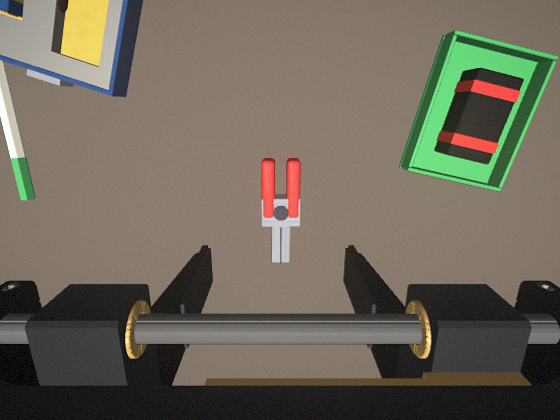

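Pliers at (281,210), grips up-image, head to the robot, about 114.6 × 40 and 22-23 mm high, as expected.

```bash
python3 -c "from h import *; rel([384.8,-289.6,17],.137)"
python3 steer.py '[[-8,1.5,40,0,0.65],[-16,3,80,0,0.65],[-16,3,110,0,0.65],[-16,3,110,0,0.65]]'
python3 - <<'E'
from h import *
i,p,d=snap("wrist","w14"); c=cloud(i,d); z=c[...,2]; H,S,V=colour(p)
rect(c[big((z>5)&(z<30)&(np.hypot(c[...,0]-380,c[...,1]+288)<130)&(d>0))],"all")
m=((H<8)|(H>172))&(S>120)&(z>8)&(z<30)&(np.hypot(c[...,0]-400,c[...,1]+288)<100); rect(c[m],"grips")
rel([384.8,-289.6,16.5],.137)
E
```

```text
at [ 400.  -284.6  188.1] yaw 0.137 j6 0.68 move [-15.6   3.1 171.1] turn -0.0
t: 25.45
eef_pos: [382.8, -288.3, 74.5]
tcp_rot: [-3.135, 0.005, 0.137]
ft_force: [-0.9, 0.9, -0.8]
opening: 0.649
grip_force: 0.0
all c [ 375.6 -291. ] size [114.4  40.1] longaxis 0.14 z [18.6 22.  23.7] 6093
grips c [ 402.5 -287.3] size [60.2 39.9] longaxis 0.137 z [19.2 22.5 23.8] 3181
at [ 383.8 -289.1   77.1] yaw 0.138 j6 0.65 move [ 1.1  0.9 60.5] turn 0.001
```

```bash

python3 steer.py '[[1,0.5,30,0,0.65],[1,0.5,50,0,0.65],[1,0.5,60,0,0.65],[1,0.5,60,0,0.65],[1,0.5,60,0,0.65]]'
python3 steer.py '[[0,0,0,0,0.25],[0,0,0,0,0.25],[0,0,0,0,0.25],[0,0,0,0,0.25],[0,0,0,0,0.25]]'
python3 steer.py '[[0,0,-15,0,0.25],[0,0,-50,0,0.25],[0,0,-85,0,0.25],[0,0,-105,0,0.25],[0,0,-105,0,0.25]]'
python3 -c "from h import *; s=env.state(); print(s['grip_force'],s['opening']); rel([470,-190,120],.137)"
```

```text
t: 25.92
eef_pos: [386.3, -290.7, 20.1]
tcp_rot: [3.141, -0.0, 0.14]
ft_force: [0.4, -0.3, 0.4]
opening: 0.65
grip_force: 0.0
t: 26.33
eef_pos: [385.9, -290.6, 19.6]
tcp_rot: [3.141, -0.001, 0.14]
ft_force: [-0.2, 1.1, 6.9]
opening: 0.414
grip_force: 30.0
t: 26.75
eef_pos: [386.9, -291.5, 127.7]
tcp_rot: [3.137, -0.004, 0.14]
ft_force: [0.6, -0.4, -0.6]
opening: 0.413
grip_force: 30.0
29.999350905418396 0.4131093863570468
at [ 386.9 -291.5  127.7] yaw 0.14 j6 0.65 move [ 96.4 -88.9   7.7] turn 0.003
```

```bash

for k in 1 2 3 4; do python3 steer.py '[[0,0,0,-0.12,0.25],[0,0,0,-0.24,0.25],[0,0,0,-0.36,0.25],[0,0,0,-0.48,0.25],[0,0,0,-0.6,0.25]]' | grep -E "tcp_rot|grip"; done
python3 steer.py '[[0,0,0,-0.12,0.25],[0,0,0,-0.24,0.25],[0,0,0,-0.36,0.25],[0,0,0,-0.43,0.25],[0,0,0,-0.43,0.25]]'
python3 -c "from h import *; s=env.state(); print(s['grip_force'],s['opening']); rel([547.4,-93.8,125],-.174)"
```

```text
tcp_rot: [-3.14, -0.0, 0.746]
grip_force: 30.0
tcp_rot: [-3.14, -0.001, 1.346]
grip_force: 30.0
tcp_rot: [-3.141, -0.002, 1.946]
grip_force: 30.0
tcp_rot: [3.141, -0.002, 2.546]
grip_force: 30.0
t: 28.83
eef_pos: [385.4, -290.1, 123.0]
tcp_rot: [3.141, -0.001, 2.973]
ft_force: [-0.0, -0.4, -1.6]
opening: 0.413
grip_force: 30.0
29.998269081115723 0.41328815037036915
at [ 385.4 -290.1  123. ] yaw 2.973 j6 -2.18 move [-126.7  220.7   -1.9] turn 0.005
```

```bash

python3 steer.py '[[-18,32,0,0,0.25],[-36,64,0,0,0.25],[-54,96,0,0,0.25],[-70,122,0,0,0.25],[-75,131,0,0,0.25]]'
python3 steer.py '[[-18,32,0,0,0.25],[-36,64,0,0,0.25],[-52,88,0,0.005,0.25],[-52,90,0,0.005,0.25],[-52,90,0,0.005,0.25]]'
python3 steer.py '[[0,0,0,0,0.25],[0,0,0,0,0.25],[0,0,0,0,0.25],[0,0,0,0,0.25]]'
python3 - <<'E'
from h import *
s=env.state(); i,p,d=snap("wrist","w15"); c=cloud(i,d); z=c[...,2]; holes(i,p,d); H,S,V=colour(p)
rel([547.4,-93.8,125],-.174)
t=s["eef_pos"][:2]; a=s["tcp_rot"][2]+np.pi; R=np.array([[np.cos(a),-np.sin(a)],[np.sin(a),np.cos(a)]]); q=(c[...,:2]-t)@R
m=((H<8)|(H>172))&(S>120)&(z>95)&(z<135); rect(c[m],"grips"); print("x",np.percentile(q[m][:,0],[.5,99.5]).round(1))
for x0 in (-45,-35,-25,-15):
    s_=q[m][(q[m][:,0]>x0)&(q[m][:,0]<x0+8)]; print(x0,np.percentile(s_[:,1],[1,99]).round(1) if len(s_)>9 else 0, np.percentile(z[m][(q[m][:,0]>x0)&(q[m][:,0]<x0+8)],80).round(1))
E
```

```text
t: 29.25
eef_pos: [483.8, -171.5, 123.3]
tcp_rot: [3.141, -0.0, 2.969]
ft_force: [-0.4, -0.3, -1.7]
opening: 0.415
grip_force: 30.0
t: 29.67
eef_pos: [548.7, -93.4, 123.1]
tcp_rot: [3.141, -0.001, 2.965]
ft_force: [-0.2, -0.1, -1.5]
opening: 0.413
grip_force: 30.0
t: 30.0
eef_pos: [548.3, -95.2, 124.0]
tcp_rot: [3.142, -0.0, 2.963]
ft_force: [0.3, 0.5, -1.9]
opening: 0.416
grip_force: 30.0
hole px 279 195 c [536.1 -92.5] size [76.6 42. ] longaxis -0.178 z [26. 26. 26.] 2736
hole px 528 218 c [596.5 120. ] size [117.1  53.1] longaxis -0.149 z [26. 26. 26.] 3218
at [548.3 -95.1 124.1] yaw 2.963 j6 -1.68 move [ 1.2  1.1 -0.9] turn -0.004
grips c [531.5 -92.8] size [60.3 47.9] longaxis -0.17 z [121.3 126.9 128.1] 5224
x [-46.7  12.4]
-45 [-19.4  18.9] 127.5
-35 [-19.8  19. ] 127.6
-25 [-19.5  19.1] 127.6
-15 [-23.   19.3] 127.6
```

View pics/w15.png

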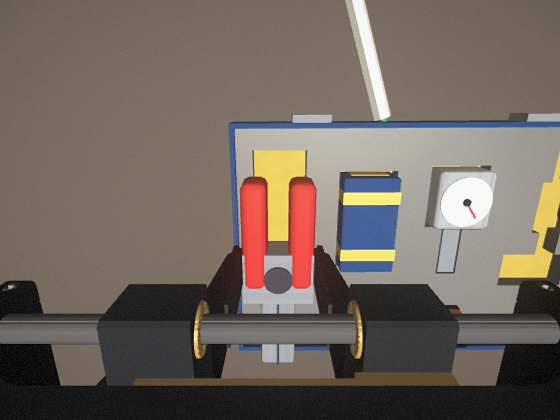

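The pliers are held level, grips at (278,232), over the cutout (280,195). Lower and press.

```bash

python3 steer.py '[[1.1,1.3,35,0,0.25],[1.1,1.3,60,-0.004,0.25],[1.1,1.3,72,-0.004,0.25],[1.1,1.3,76,-0.004,0.25],[1.1,1.3,76,-0.004,0.25]]'
python3 - <<'E'
from h import *
i,p,d=snap("wrist","w16"); c=cloud(i,d); z=c[...,2];H,S,V=colour(p); rel([547.4,-93.8,41.5],-.174)
m=((H<8)|(H>172))&(S>120)&(z>40)&(z<60)&(np.hypot(c[...,0]-535,c[...,1]+92)<60); m=big(m)|m; rect(c[m],"grips")
h=(H>18)&(H<32)&(S>150)&(z<18)&(np.hypot(c[...,0]-535,c[...,1]+92)<60); rect(c[h],"yellow left")
a=-.174;R=np.array([[np.cos(a),-np.sin(a)],[np.sin(a),np.cos(a)]]); q=(c[...,:2]-[547.4,-93.8])@R
print("grip rel",np.percentile(q[m],[1,99],axis=0).round(1))
E
python3 steer.py '[[0,0,2,0,0.25],[0,0,4,0,0.25],[0,0,6,0,0.25],[0,0,7,0,0.25],[0,0,7,0,0.25]]'
```

```text
t: 30.47
eef_pos: [547.4, -93.1, 47.3]
tcp_rot: [3.141, -0.002, 2.968]
ft_force: [-0.2, 0.8, -1.6]
opening: 0.414
grip_force: 30.0
at [547.9 -93.2  48.2] yaw 2.968 j6 -1.69 move [ 0.4 -0.7  6.7] turn 0.001
grips c [531.1 -90.1] size [60.4 49.9] longaxis -0.171 z [47.2 50.2 51.4] 5063
yellow left c [524.4 -90.2] size [47.1 42.2] longaxis -0.176 z [11.  12.  13.1] 518
grip rel [[-46.6 -19.1]
 [ 11.7  19.6]]
t: 30.93
eef_pos: [548.0, -93.2, 41.3]
tcp_rot: [-3.141, 0.001, 2.969]
ft_force: [-1.4, -3.1, 1.3]
opening: 0.411
grip_force: 30.0
```

Aligned and entering cleanly. Press.

```bash

python3 steer.py '[[0,0,2,0,0.25],[0,0,4,0,0.25],[0,0,6,0,0.25],[0,0,8,0,0.25],[0,0,8,0,0.25]]'
python3 steer.py '[[0,0,1,0,0.25],[0,0,2,0,0.25],[0,0,4,0,0.25],[0,0,4,0,0.25]]'
python3 -c "from h import *; s=env.state(); print(s['grip_force'],s['ft_force']); rel([547.4,-93.8,31.5],-.174)"
```

```text
t: 31.35
eef_pos: [548.2, -93.1, 33.1]
tcp_rot: [-3.142, 0.001, 2.969]
ft_force: [0.2, -1.7, 0.4]
opening: 0.413
grip_force: 30.0
t: 31.68
eef_pos: [548.8, -93.1, 31.0]
tcp_rot: [-3.141, 0.003, 2.969]
ft_force: [-4.7, -0.4, 25.9]
opening: 0.419
grip_force: 30.0
30.000156462192535 [-4.71552814 -0.41135379 25.86919678]
at [548.8 -93.1  31. ] yaw 2.969 j6 -1.69 move [ 1.2 -0.9 -0.5] turn 0.001
```

```bash

python3 steer.py '[[0,0,-2,0,0.5],[0,0,-2,0,0.58],[0,0,-2,0,0.58],[0,0,-2,0,0.58]]'
python3 steer.py '[[0,0,-30,0,0.58],[0,0,-70,0,0.6],[0,0,-110,0,0.6],[0,0,-150,0,0.6],[0,0,-170,0,0.6]]'
python3 steer.py '[[10,30,0,0,0.5],[20,60,0,0,0.5],[25,80,0,0,0.5],[25,80,0,0,0.5],[25,80,0,0,0.5]]'
python3 - <<'E'
from h import *
i,p,d=snap("wrist","w17"); c=cloud(i,d); z=c[...,2]; H,S,V=colour(p)
a=-.174;R=np.array([[np.cos(a),-np.sin(a)],[np.sin(a),np.cos(a)]])
def fit(m,k):
    rect(c[m],k); A=np.c_[c[m][:,:2]-c[m][:,:2].mean(0),np.ones(m.sum())]; co=np.linalg.lstsq(A,c[m][:,2],rcond=None)[0]; print("  tilt",(co[:2]@R).round(4),co[2].round(1))
Q=lambda x,y:(c[...,:2]-[x,y])@R
q=Q(547.4,-93.8); fit((z>30)&(z<45)&(q[...,0]>-46)&(q[...,0]<64)&(abs(q[...,1])<19)&~((abs(q[...,1])>9)&(q[...,0]>16)),"pliers")
fit(((H<8)|(H>172))&(S>120)&(z>30)&(z<45)&(abs(q[...,0])<60)&(abs(q[...,1])<25),"grips")
q=Q(561.5,51.4); fit((z>34)&(z<50)&(np.abs(q).max(-1)<20),"gauge"); fit((z>18)&(z<35)&(q[...,0]>28)&(q[...,0]<66)&(abs(q[...,1])<6),"stem")
q=Q(569,-25.1); fit((z>34)&(z<50)&(abs(q[...,0])<38)&(abs(q[...,1])<20),"pack")
m=(z>3)&(z<20)&(c[...,0]<505)&(abs(c[...,1])<110)&(d>0)&box(0,0,560,280); rect(c[big(m)],"marker")
rect(c[(H<16)&(S>150)&(z>40)&(c[...,0]>600)&(c[...,0]<680)&(abs(c[...,1])<100)],"jaw heads")
rel([0,0,0])
E
```

```text
t: 32.02
eef_pos: [547.6, -92.8, 30.6]
tcp_rot: [3.141, -0.001, 2.969]
ft_force: [-0.7, 0.2, -0.2]
opening: 0.575
grip_force: 0.0
t: 32.43
eef_pos: [548.7, -93.1, 205.2]
tcp_rot: [-3.141, 0.004, 2.969]
ft_force: [0.5, -0.2, 0.2]
opening: 0.601
grip_force: 0.0
t: 32.85
eef_pos: [536.9, -9.1, 200.8]
tcp_rot: [3.142, -0.0, 2.971]
ft_force: [0.2, -0.1, -1.1]
opening: 0.497
grip_force: 0.0
pliers c [556.4 -95.4] size [109.6  37.9] longaxis -0.177 z [31.4 34.3 36. ] 2316
  tilt [-0.0246  0.0009] 34.0
grips c [531.7 -90.6] size [59.1 39.7] longaxis -0.172 z [31.8 34.7 36.1] 1338
  tilt [ 0.0172 -0.008 ] 34.5
gauge c [561.5  51.4] size [40.  39.9] longaxis 1.396 z [39.2 40.8 42.2] 1463
  tilt [0.01   0.0006] 40.7
stem c [608.2  43.7] size [37.4 11.9] longaxis -0.138 z [24.9 26.  27.1] 289
  tilt [ 0.0006 -0.0133] 26.0
pack c [569.  -25.1] size [76.  39.9] longaxis -0.177 z [40.9 42.1 43.3] 2658
  tilt [ 0.0012 -0.0021] 42.1
marker c [441.5   1.5] size [180.9  63.1] longaxis 0.512 z [ 6.6 11.2 13.3] 2213
jaw heads c [654.5 -34.6] size [14.2  8.7] longaxis 1.411 z [41.2 48.8 51.4] 130
at [537.   -9.9 200.7] yaw 2.97 j6 -1.54 move [530.7 -82.1 200.9] turn 0
```

View pics/w17.png

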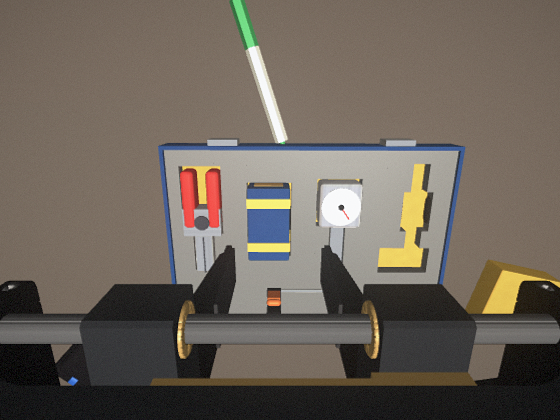

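All three seated: pliers grips at 34.7, gauge at 40.7 with stem at 26.0, pack at 42.1, all level. The marker runs from (237,0) to (282,142). Now measure the clip (w10, w12) and marker precisely.

```bash
python3 - <<'E'
from h import *
a=-.174;R=np.array([[np.cos(a),-np.sin(a)],[np.sin(a),np.cos(a)]])
for n in("w10","w12"):
    i,p,d=load(n); c=cloud(i,d); z=c[...,2]; H,S,V=colour(p); q=(c[...,:2]-[600.2,13.0])@R
    reg=(q[...,0]>30)&(q[...,0]<100)&(abs(q[...,1])<100)&(z>29)&(z<60)&(d>0)
    og=reg&((H<16)|(H>174))&(S>150)&(z>44)
    for sgn,nm in((1,"y+"),(-1,"y-")):
        ym=np.median(q[og][:,1])
        s=og&(sgn*(q[...,1]-np.mean([q[og][:,1].min(),q[og][:,1].max()]))>0)
        print(n,nm,"orange x",np.percentile(q[s][:,0],[2,98]).round(1),"y",np.percentile(q[s][:,1],[2,98]).round(1),"z",np.percentile(z[s],[50,95]).round(1),s.sum())
        k=reg&(S<130)&(z>46)&(abs(q[...,1]-np.mean(q[s][:,1]))<14); 
        if k.sum()>5: print("   prong x",np.percentile(q[k][:,0],[2,50,98]).round(1),"y",np.percentile(q[k][:,1],[2,98]).round(1),"z",np.percentile(z[k],[50,95]).round(1),k.sum())
i,p,d=load("w17"); c=cloud(i,d); z=c[...,2]
m=big(box(215,0,284,141)&(z>4)&(z<18)); rect(c[m],"marker(cut by frame?)"); P=c[m]; print(P[np.argmax(P[:,0])].round(1),P[np.argmin(P[:,0])].round(1), np.where(m)[0].min())
E
```

```text
w10 y+ orange x [58.  66.3] y [31.4 45.2] z [50.3 52. ] 297
   prong x [64.1 80.7 84.6] y [30.8 46.1] z [50.2 52.4] 340
w10 y- orange x [58.3 66.3] y [-44.  -30.1] z [50.4 52.1] 313
   prong x [77.5 80.7 84.4] y [-45.  -29.4] z [50.4 52.4] 341
w12 y+ orange x [58.2 66.5] y [31.5 45.1] z [50.3 52.1] 283
   prong x [65.6 80.5 84.2] y [31.  46.2] z [50.4 52.3] 305
w12 y- orange x [58.3 66.4] y [-43.8 -30.1] z [50.5 52. ] 295
   prong x [77.4 80.8 84.6] y [-45.  -29.3] z [50.5 52.5] 324
marker(cut by frame?) c [420.2  -8.3] size [138.8  14.2] longaxis 0.145 z [ 6.6 11.3 13.1] 2032
[488.5   4.2  12.8] [352.3 -23.6   8.5] 0
```

```bash

python3 steer.py '[[29,-4,20,-0.08,0.5],[58,-9,40,-0.16,0.5],[87,-14,60,-0.24,0.45],[108,-17,75,-0.3,0.4],[116,-18,80,-0.317,0.4]]'
python3 steer.py '[[0,0,0,0,0.4],[0,0,0,0,0.4],[0,0,0,0,0.4],[0,0,0,0,0.4],[0,0,0,0,0.4]]'
python3 - <<'E'
from h import *
i,p,d=snap("wrist","w18"); c=cloud(i,d); z=c[...,2]; s=env.state()
m=(z>4)&(z<18)&(abs((c[...,0]-420)*-.1445+(c[...,1]+8.4)*.9895)<14)&(c[...,0]<489)&(d>0); P=c[big(m)]; q,a=rect(P,"marker"); u=np.array([.9895,.1445]); print("along",((P[:,:2]-[419.5,-8.4])@u).min(),((P[:,:2]-[419.5,-8.4])@u).max(),"z top",np.median(z[big(m)]))
rel([419.5,-8.4,2.5],.145)
E
```

```text
t: 33.32
eef_pos: [416.3, -8.1, 119.3]
tcp_rot: [3.14, -0.004, -2.996]
ft_force: [0.7, -0.2, 0.5]
opening: 0.411
grip_force: 0.0
t: 33.73
eef_pos: [420.7, -7.8, 121.4]
tcp_rot: [-3.141, 0.001, -2.998]
ft_force: [0.1, 0.4, -0.1]
opening: 0.396
grip_force: 0.0
marker c [420.3  -8. ] size [139.7  13.9] longaxis 0.147 z [ 6.6 11.4 13. ] 2432
along -69.0006653495816 70.6396494830321 z top 11.351857059219014
at [420.4  -7.7 121.3] yaw -2.998 j6 -1.89 move [  1.1  -0.5 118.8] turn -0.001
```

```bash

python3 steer.py '[[0,0,40,0,0.4],[0,0,75,0,0.4],[0,0,100,0,0.35],[0,0,112,0,0.35],[0,0,112,0,0.35]]'
python3 steer.py '[[0,0,0,0,0.35],[0,0,0,0,0.35],[0,0,0,0,0.35],[0,0,2,0,0.35],[0,0,4,0,0.35]]'
python3 -c "from h import *; rel([420.3,-8,2.5],.147)"
```

```text
t: 34.2
eef_pos: [419.0, -7.4, 6.9]
tcp_rot: [3.14, -0.003, -2.998]
ft_force: [-0.3, 0.1, 1.1]
opening: 0.351
grip_force: 0.0
t: 34.62
eef_pos: [420.1, -7.7, 5.6]
tcp_rot: [-3.141, 0.002, -2.997]
ft_force: [0.0, -0.1, 0.5]
opening: 0.349
grip_force: 0.0
at [420.1  -7.7   5.6] yaw -2.997 j6 -1.89 move [-0.2 -0.4  3.2] turn -0.003
```

```bash

python3 steer.py '[[0,0,2,0,0.3],[0,0,2,0,0.1],[0,0,2,0,0],[0,0,2,0,0],[0,0,2,0,0]]'
python3 steer.py '[[0,0,0,0,0],[0,0,0,0,0],[0,0,0,0,0]]'
python3 steer.py '[[0,0,-15,0,0],[0,0,-50,0,0],[0,0,-85,0,0],[0,0,-118,0,0],[0,0,-118,0,0]]'
python3 steer.py '[[0,0,0,0.12,0],[0,0,0,0.24,0],[0,0,0,0.36,0],[0,0,0,0.48,0],[0,0,0,0.6,0]]'
python3 -c "from h import *; s=env.state(); print(s['grip_force'],s['opening']*95); rel([669.1,1.2,130],1.397)"
```

```text
t: 35.03
eef_pos: [419.6, -7.6, 3.0]
tcp_rot: [3.142, 0.0, -2.997]
ft_force: [0.3, 0.0, 0.4]
opening: 0.136
grip_force: 30.0
t: 35.28
eef_pos: [419.6, -7.6, 3.0]
tcp_rot: [3.142, 0.0, -2.997]
ft_force: [0.3, 0.1, 0.2]
opening: 0.134
grip_force: 30.0
t: 35.7
eef_pos: [421.4, -7.8, 125.7]
tcp_rot: [-3.139, 0.007, -2.997]
ft_force: [0.6, -0.7, -0.1]
opening: 0.133
grip_force: 30.0
t: 36.12
eef_pos: [419.4, -7.6, 120.6]
tcp_rot: [-3.142, -0.0, 2.68]
ft_force: [0.4, -0.2, -0.7]
opening: 0.132
grip_force: 30.0
29.996250495314598 12.541770937761324
at [419.4  -7.6 120.6] yaw 2.68 j6 -1.29 move [-219.7  119.1   -9.5] turn 1.283
```

```bash

for k in 1 2; do python3 steer.py '[[0,0,0,0.12,0],[0,0,0,0.24,0],[0,0,0,0.36,0],[0,0,0,0.48,0],[0,0,0,0.6,0]]'|grep grip; done
python3 steer.py '[[0,0,0,0.083,0],[0,0,0,0.083,0],[0,0,0,0.083,0],[0,0,0,0.083,0]]'
python3 -c "from h import *; s=env.state(); print(s['grip_force'],s['opening']*95); rel([669.1,1.2,130],1.397)"
```

```text
grip_force: 30.0
grip_force: 30.0
t: 37.28
eef_pos: [419.5, -7.6, 120.8]
tcp_rot: [-3.141, -0.0, 1.406]
ft_force: [0.1, -0.4, -0.9]
opening: 0.13
grip_force: 30.0
29.9995469301939 12.338868638461706
at [419.5  -7.6 120.8] yaw 1.406 j6 -0.01 move [ 49.7 244.8  -9.3] turn 0.009
```

```bash

python3 steer.py '[[7,33,0,0,0],[14,66,0,0,0],[21,99,0,0,0],[28,132,0,0,0],[33,160,0,0,0]]'
python3 steer.py '[[6,32,0,0,0],[12,62,0,0,0],[16,80,0,0.009,0],[17,85,0,0.009,0],[17,85,0,0.009,0]]'
python3 steer.py '[[0,0,0,0,0],[0,0,0,0,0],[0,0,0,0,0],[0,0,0,0,0]]'
python3 - <<'E'
from h import *
s=env.state(); i,p,d=snap("wrist","w19"); c=cloud(i,d); z=c[...,2]; H,S,V=colour(p)
print(s["grip_force"]); rel([669.1,1.2,60],1.397)
t=s["eef_pos"]; m=(abs(z-t[2]-8)<12)&box(180,60,380,245)&(d>0); rect(c[big(m)],"held marker")
a=-.174;R=np.array([[np.cos(a),-np.sin(a)],[np.sin(a),np.cos(a)]]); q=(c[...,:2]-[600.2,13.0])@R
reg=(q[...,0]>30)&(q[...,0]<100)&(abs(q[...,1])<60)&(z>44)&(z<60)
og=reg&((H<16)|(H>174))&(S>150); pr=reg&(S<130)
for k,m in(("orange",og),("prong",pr)):
    if m.sum()>20: print(k,np.percentile(q[m],[2,50,98],axis=0).round(1).tolist(),m.sum())
m=(abs(z-t[2]-8)<14)&box(180,60,380,245); print("marker case frame x",np.percentile(q[big(m)][:,0],[2,98]).round(1),"tcp case",((t[:2]-[600.2,13])@R).round(1))
E
cp pics/w19.png pics/dummy.png
```

```text
t: 37.7
eef_pos: [584.9, -1.6, 120.8]
tcp_rot: [3.141, -0.0, 1.405]
ft_force: [-2.4, -0.6, 0.5]
opening: 0.13
grip_force: 30.0
t: 38.12
eef_pos: [669.7, 0.8, 120.1]
tcp_rot: [-3.141, -0.0, 1.396]
ft_force: [-0.7, -0.0, -0.1]
opening: 0.134
grip_force: 30.0
t: 38.45
eef_pos: [668.9, 0.7, 121.4]
tcp_rot: [3.141, -0.0, 1.394]
ft_force: [0.0, -0.5, -0.4]
opening: 0.13
grip_force: 30.0
29.99950535595417
at [669.1   0.7 121.4] yaw 1.394 j6 0.08 move [ 0.5 -0.1 61.4] turn -0.003
held marker c [676.1  41.1] size [55.8 14.2] longaxis 1.396 z [124.8 129.8 131.3] 2946
prong [[80.3, 30.6], [81.9, 38.6], [84.2, 46.3]] 139
marker case frame x [63.1 76.7] tcp case [69.8 -0.3]
```

```bash

python3 steer.py '[[0,0,30,0,0],[0,0,52,0,0],[0,0,60,-0.003,0],[0,0,60,-0.003,0],[0,0,60,-0.003,0]]'
python3 steer.py '[[0,0,2,0,0],[0,0,4,0,0],[0,0,6,0,0],[0,0,8,0,0],[0,0,8,0,0]]'
python3 steer.py '[[0,0,2,0,0],[0,0,4,0,0],[0,0,6,0,0],[0,0,6,0,0]]'
python3 -c "from h import *; rel([669.1,1.2,35],1.397)"
```

```text
t: 38.92
eef_pos: [669.7, 0.7, 61.6]
tcp_rot: [3.141, -0.0, 1.397]
ft_force: [0.5, -0.3, 0.4]
opening: 0.129
grip_force: 30.0
t: 39.33
eef_pos: [669.4, 0.7, 52.9]
tcp_rot: [-3.142, -0.0, 1.397]
ft_force: [-0.2, -0.3, -0.1]
opening: 0.131
grip_force: 30.0
t: 39.67
eef_pos: [671.4, 0.4, 48.0]
tcp_rot: [3.137, -0.0, 1.397]
ft_force: [4.6, -1.4, 4.7]
opening: 0.128
grip_force: 30.0
at [6.714e+02 4.000e-01 4.800e+01] yaw 1.397 j6 0.08 move [ 0.3 -2.4 13. ] turn -0.0
```

```bash

python3 steer.py '[[0,0,2,0,0],[0,0,4,0,0],[0,0,6,0,0],[0,0,6,0,0]]'
python3 steer.py '[[0,0,2,0,0],[0,0,4,0,0],[0,0,6,0,0],[0,0,6,0,0]]'
python3 -c "from h import *; rel([669.1,1.2,35],1.397)"
```

```text
t: 40.0
eef_pos: [670.6, 0.7, 43.0]
tcp_rot: [3.138, -0.0, 1.397]
ft_force: [-2.6, 0.4, 15.8]
opening: 0.133
grip_force: 30.0
t: 40.33
eef_pos: [669.6, 0.8, 35.3]
tcp_rot: [3.141, -0.0, 1.397]
ft_force: [3.1, -0.0, -6.2]
opening: 0.126
grip_force: 30.0
at [669.6   0.8  35.3] yaw 1.397 j6 0.08 move [ 0.3 -0.6  0.3] turn -0.0
```

```bash

python3 steer.py '[[0,0,1,0,0],[0,0,1,0,0],[0,0,1,0,0]]'
python3 steer.py '[[0,0,0,0,0.2],[0,0,0,0,0.3],[0,0,0,0,0.3],[0,0,0,0,0.3]]'
python3 steer.py '[[0,0,-25,0,0.3],[0,0,-60,0,0.3],[0,0,-100,0,0.5],[0,0,-130,0,1],[0,0,-150,0,1]]'
python3 steer.py '[[-30,0,0,0,1],[-70,0,0,0,1],[-90,-30,0,0,1],[-90,-50,0,0,1],[-90,-50,0,0,1]]'
python3 - <<'E'
from h import *
rel([0,0,0])
i,p,d=snap("wrist","w20"); c=cloud(i,d); z=c[...,2]; H,S,V=colour(p)
a=-.174;R=np.array([[np.cos(a),-np.sin(a)],[np.sin(a),np.cos(a)]]); q=(c[...,:2]-[600.2,13.0])@R
m=(q[...,0]>60)&(q[...,0]<78)&(abs(q[...,1])<74)&(z>36)&(z<50)&(abs(abs(q[...,1])-38)>12); rect(c[m],"marker"); print(np.percentile(q[m],[1,99],axis=0).round(1).tolist())
for lo,hi in((-72,-52),(-25,25),(52,72)):
    k=m&(q[...,1]>lo)&(q[...,1]<hi); print(lo,np.percentile(z[k],[50,90]).round(1),np.median(q[k][:,0]).round(1),k.sum())
og=(q[...,0]>40)&(q[...,0]<90)&(abs(q[...,1])<60)&(z>44)&((H<16)|(H>174))&(S>150); print("orange",np.percentile(q[og],[2,50,98],axis=0).round(1).tolist(),og.sum())
E
```

```text
t: 40.58
eef_pos: [669.5, 0.8, 33.9]
tcp_rot: [-3.141, -0.0, 1.397]
ft_force: [-0.4, 1.5, 1.3]
opening: 0.126
grip_force: 30.0
t: 40.92
eef_pos: [669.5, 0.7, 33.9]
tcp_rot: [-3.141, -0.0, 1.397]
ft_force: [0.0, -0.7, -0.2]
opening: 0.292
grip_force: 0.0
t: 41.33
eef_pos: [670.2, 0.7, 187.7]
tcp_rot: [3.138, -0.0, 1.397]
ft_force: [-0.1, -0.7, -0.1]
opening: 0.457
grip_force: 0.0
t: 41.75
eef_pos: [601.5, -79.9, 184.1]
tcp_rot: [-3.14, -0.0, 1.395]
ft_force: [0.4, 0.0, 0.1]
opening: 0.804
grip_force: 0.0
at [601.5 -79.9 184.1] yaw 1.395 j6 -0.06 move [ -26.6 -605.9  185.3] turn 0
marker c [669.2  -1.8] size [142.5  14. ] longaxis 1.398 z [38.6 43.8 45.9] 1761
[[63.7, -71.2], [76.9, 67.7]]
-72 [43.7 45.5] 69.4 311
-25 [43.8 45.4] 69.4 943
52 [43.9 45.5] 69.4 386
orange [[58.3, -43.5], [61.8, 33.0], [66.5, 44.5]] 325
```

View pics/w20.png

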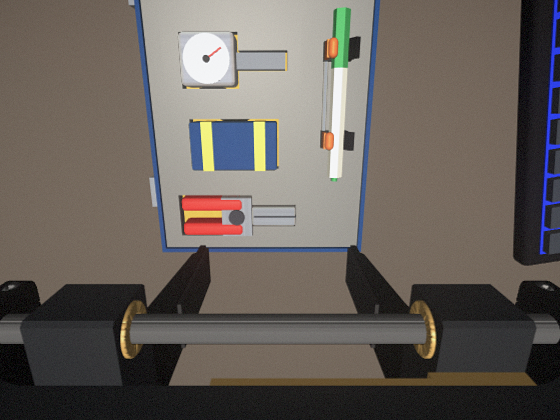

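Everything is seated: gauge (208,60), pack (233,145), pliers (238,217), marker (340,95) level in both cradles. The orange jaw heads, (333,48) and (328,141), are back at their closed position. One last height check, then hand in.

```bash

python3 steer.py '[[0,0,0,0,1],[0,0,0,0,1],[0,0,0,0,1],[0,0,0,0,1]]'
python3 - <<'E'
from h import *
i,p,d=load("w20"); c=cloud(i,d); z=c[...,2]
a=-.174;R=np.array([[np.cos(a),-np.sin(a)],[np.sin(a),np.cos(a)]])
for k,x,y,w in(("gauge",561.5,51.4,18),("pack",569,-25.1,20),("pliers",547.4,-93.8,6)):
    q=(c[...,:2]-[x,y])@R; m=np.abs(q).max(-1)<w; print(k,np.median(z[m]).round(1))
it,pt,dt=snap("top","t20"); _,p0,d0=load("t4"); ct=cloud(it,dt)
for k,u,v in(("notes",215,146),("mouse",377,163),("mug",134,205),("tray pack",433,234)): print(k,np.abs(pt[v-12:v+13,u-12:u+13].astype(int)-p0[v-12:v+13,u-12:u+13]).mean().round(1))
print(env.job_done())
E
```

```text
t: 42.13
eef_pos: [605.2, -79.0, 183.7]
tcp_rot: [-3.142, -0.0, 1.397]
ft_force: [-0.3, 0.0, 0.3]
opening: 0.997
grip_force: 0.0
gauge 40.8
pack 277.7
pliers 34.5
notes 3.9
mouse 3.0
mug 2.4
tray pack 42.9
the job is handed in; nothing more can be done
None
```

The job is handed in after about 42 s of the 210 s: the spent pack is in the tray, the fresh pack, pliers and gauge are pressed home, and the marker lies in the clip with the jaw closed; there was no caliper on the desk, and the mug, mouse and note pad look unmoved. In the final script the pack height (277.7 mm) and the tray comparison came out unusable, probably because the gripper was in those views, so those two rest on my earlier measurements and pictures.

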